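# Dry-fit two pipe posts on their welding jigs

## Robot

A 7-joint arm with a two-finger parallel gripper is mounted at the origin on the work surface. World frame = base frame: x ahead of the robot, y to its left, z up, the work surface at z = 0. Lengths are in m, angles in rad, forces in N, time in s.
With the tool pointing down it reaches from about 0.425 to 0.875 m from the base axis. Payload 4.7 kg.
Tool frame: the origin (TCP) lies midway between the tips of the shut fingers; the grasp point (between the pads) lies 19 mm behind it; y points along the fingers, x is the direction in which the jaws open and shut, and the axes are right-handed (so a half turn about y gives the same grasp; the last joint's range is limited). The gripper opens to 87 mm and grips with 3 to 60 N. Pads are 19 mm wide; open, the fingers measure 117 mm over their backs; the gripper's body (75 mm by 190 mm) begins 51 mm behind the grasp point.
Start: joints at [1.13, 0.321, -0.07, 1.45, 0.023, 1.371, -0.057], TCP at [0.286, -0.584, 0.223] pointing down, gripper open.
Joint ranges: [-2.86, 2.86], [-0.3, 2.09], [-1.38, 1.24], [0.06, 2.45], [-1.56, 4.7], [0.09, 2.05], [-2.69, 2.69]. Speed limits (rad/s): [2.57, 2.57, 3.14, 3.14, 3.14, 3.14, 3.14].

## Interface

Orientations are given as a rotation vector (axis times angle).
In Python, from plant import robot, eyes gives the robot as it stands. The module is installed in compiled form; this text tells all that it offers.
- The arm moves only by the tool arm_command, never from a script. Its argument "deltas" is a list of rows, each a list of 5 numbers: the closure, from -1 (fully open) to 1 (shut), then the shift along the tool's x, y, z in m, then the turn about the tool's y in rad. In form: [[hand, dx, dy, dz, yaw], ...]. A call has 1 to 12 rows; each row shifts and turns the commanded pose from where the row before left it, along the tool's axes as they then stand; what a row does not reach is not made up. A row lasts 1/8 s, in which the tool goes at most 62.5 mm and 10.7 degrees, less where a joint would pass 70% of its speed; a pose out of reach is approached as far as the arm can. A call with a gripper value outside its range is refused whole. The fingers move at their own pace and stop on an object; "squeeze" is the grip in N (left out, the last holds). Time passes only in rows, so rows that do not move let the fingers close. It gives the time, the measured TCP pose, the force and the opening at its end, in the units of the state.
- robot.read_state(): the state, without advancing time (a new reading comes with each control period).
- eyes.snapshot(name): name is "scene" or "top" or "wrist"; returns a dict with "image" (420x560x3 uint8, red, green, blue), "camera_matrix" (3x3 intrinsics, pixels), "R" (3x3) and "t" (3): a world point X has camera coordinates R X + t; the wrist camera has in their place "hand_eye" (4x4, takes a point from camera to tool coordinates, whose origin is the TCP and whose axes are the tool frame's). Camera axes: x right, y down, z forward; pixel columns grow to the right and rows downward; lengths in m; the calibration is good to about 2 mm. A picture is of the moment at which its call begins: read the wrist's pose just before it. There is no depth.
- robot.sign_off(): hands the job in, once; it reports no verdict.
The state is a dict: "clock": time; "joints": joint angles; "joint_vel": joint speeds; "joint_torque": joint torques, N m; "eef_pos": TCP position; "ee_rot": TCP orientation; "force": force on the tool from outside, world axes, zero at the start; "wrist_torque": the same for the moment, N m; "grip_width": opening from 0.0 (shut) to 1.0 (fully open).
Only numpy, scipy, OpenCV 4.12 (cv2) and the standard library are available. Lean on these libraries where they do the work, as an engineer would, in place of code of your own. Each camera call takes 0.05 s, during which the arm holds its last target.

## Task

Set up the two pipe posts on their jig pins, ready for tack welding. On the yellow jig, thread the copper-coloured square foot plate first, flat on the jig's base, and then the long bare-steel pipe standing on it; on the blue jig, thread the short red pipe first and then the green hub flange on top of it, hub upwards. Lower the parts gently rather than dropping them, leave everything upright and at rest, and do not disturb the tin, the brush or the orange angle block.

Things in the scene. Friction and masses are not known exactly. Their poses are not given: they have to be found in the camera images.
- yellow_jig: Fixed welding jig: yellow painted square base 100 x 100 mm, 15 mm thick, with a vertical bare metal pin at its centre, 22 mm in diameter, rising 40 mm above the base's top (tip 55 mm above the table); the top 12 mm of the pin taper to 8 mm in diameter. Origin: centre of the underside, on the table and on the pin's axis; z up. The foot plate's origin ends 15 mm above this one, the long pipe's 27 mm above it.
- blue_jig: Fixed welding jig: blue painted square base 100 x 100 mm, 15 mm thick, with a vertical bare metal pin at its centre, 22 mm in diameter, rising 62 mm above the base's top (tip 77 mm above the table); the top 12 mm of the pin taper to 8 mm in diameter. Origin: centre of the underside, on the table and on the pin's axis; z up. The short pipe's origin ends 15 mm above this one, the flange's 55 mm above it.
- foot_plate: Loose copper-coloured square plate, 60 x 60 mm, 12 mm thick, with a round 30 mm through hole in its centre; about 0.27 kg. Lies flat on the table. Origin: centre of the underside; x and y parallel to its edges, z up.
- long_pipe: Loose piece of bare grey steel pipe standing upright: outside diameter 42 mm, bore 32 mm, 75 mm tall; about 0.34 kg. Origin: centre of its lower end; z along the pipe, up.
- short_pipe: Loose piece of pipe in red primer standing upright: outside diameter 42 mm, bore 32 mm, 40 mm tall; about 0.18 kg. Origin: centre of its lower end; z along the pipe, up.
- hub_flange: Loose green round flange: disc 76 mm in diameter and 10 mm thick with four painted black dots, and on it a round hub 44 mm in diameter to grip by, 20 mm tall (30 mm over all); bore 30 mm right through; about 0.40 kg. Lies disc down. Origin: centre of the disc's underside; z up through the hub.
- paste_tin: Bystander: closed round tin, 72 mm in diameter, 65 mm tall, blue band and black top, standing. Origin: centre of its underside.
- brush: Bystander: wooden-handled brush, 200 mm long, lying. Its own x axis runs along it, the handle towards -x. Origin: on its underside, near its middle.
- angle_block: Bystander: flat orange L-shaped magnet block, legs about 80 and 75 mm, 22 mm wide, 20 mm high. Origin: on its underside, inside the L.
There are look-alikes about, which are no part of the job. Several things look just like the hub_flange: the one meant starts farthest from the robot's base.

How it is judged:
By the outcome, as a careful person would: the job done as asked, in the order asked, and still so for the second after the job is handed in, with the robot touching nothing.
It also fails if it takes over 118 s, if anything falls off the work surface, if the arm or the gripper's body presses on something with over 40 N, if the wrist force passes 120 N, or if a joint passes its speed limit or range.

## Working session

There is one attempt and no reset: what is moved stays moved. The work goes in short steps, Python scripts to look and compute and a tool call to move; the robot and the scene stay as the last step left them, time stands still between calls to the robot, and variables do not carry over. Pictures are saved under pics/ and viewed, and the job is handed in when it is done.

Besides the shell and the picture viewer there is one more tool, called after "Request:" as name(argument=value, ...) on one line, values as JSON. arm_command: Moves the arm, as the interface text tells. Its arguments: {"type":"object","properties":{"deltas":{"type":"array"},"squeeze":{"type":"number"}},"required":["deltas"]}

```bash
mkdir -p pics; python3 - <<'E'
from plant import robot, eyes
import cv2,numpy as np,pickle
s=robot.read_state();print({k:np.round(v,4).tolist() for k,v in s.items()})
for n in("scene","top"):
    d=eyes.snapshot(n);pickle.dump(d,open(n+'.pkl','wb'))
    cv2.imwrite(f'pics/{n}0.png',cv2.resize(d['image'][:,:,::-1],(784,588),interpolation=cv2.INTER_CUBIC))
    print(n,np.round(d['camera_matrix'],1).tolist(),np.round(d['R'],3).tolist(),np.round(d['t'],3).tolist())
E
```

```text
{'clock': 0.0, 'joints': [1.1301, 0.3218, -0.0701, 1.4517, 0.0226, 1.3708, -0.057], 'joint_vel': [0.0005, -0.001, 0.0005, -0.0012, -0.0005, -0.0009, -0.0008], 'joint_torque': [0.0, -49.1295, -0.4038, -31.2527, -0.0637, 0.0436, 0.0002], 'eef_pos': [0.2853, -0.5834, 0.2215], 'ee_rot': [-1.3897, 0.8692, -0.8665], 'force': [-0.657, 0.459, -0.6557], 'wrist_torque': [-0.0399, -0.0139, -0.025], 'grip_width': 0.9976}
scene [[389.1, 0.0, 280.7], [0.0, 389.1, 201.2], [0.0, 0.0, 1.0]] [[0.234, 0.972, -0.003], [0.629, -0.154, -0.762], [-0.742, 0.177, -0.647]] [-0.138, -0.293, 1.368]
top [[470.1, 0.0, 277.9], [0.0, 470.1, 212.8], [0.0, 0.0, 1.0]] [[0.012, -1.0, -0.019], [-0.998, -0.011, -0.065], [0.064, 0.02, -0.998]] [0.004, 0.533, 1.138]
```

View pics/scene0.png

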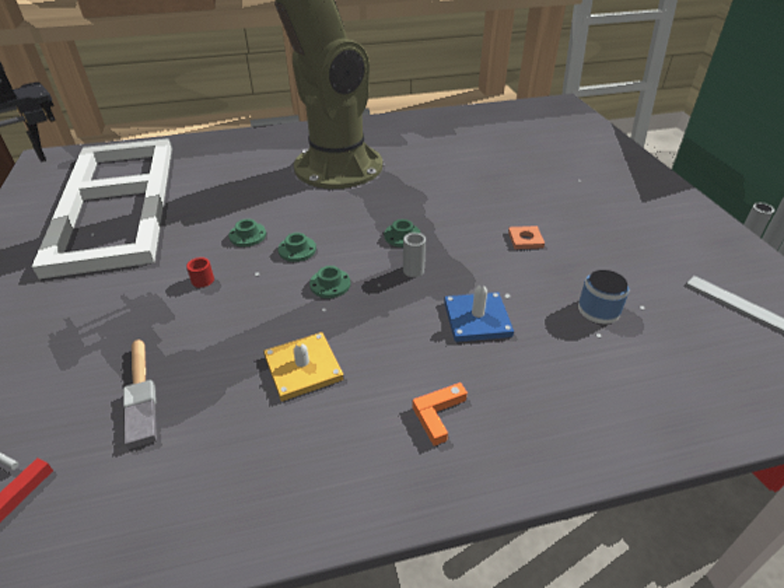

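View pics/top0.png

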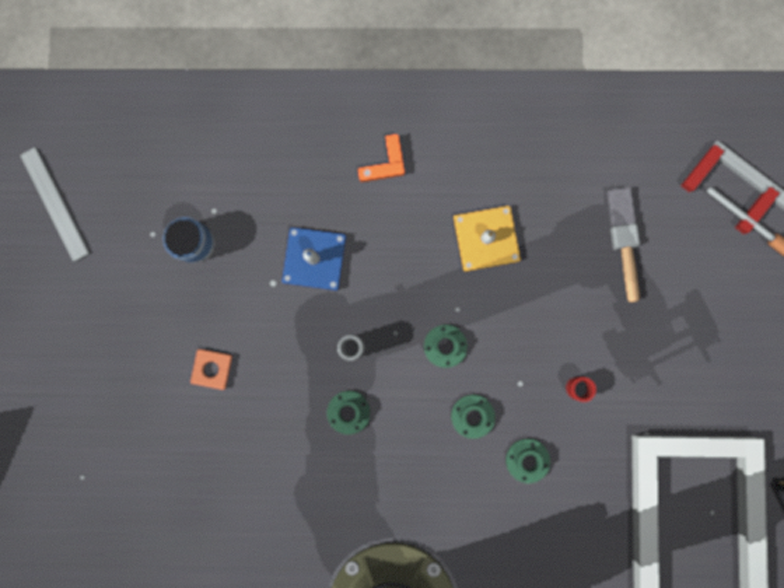

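The top view (784×588) shows:
- Yellow jig (487,238), blue jig (315,258), plate (211,369), long pipe rim (350,347), red pipe (581,388).
- Four green flanges at (446,345), (473,416), (348,412) and (529,460).

The base is near (393,590), so I'll compute the flange ranges and crop the candidates.

```bash
cat > h.py <<'E'
import numpy as np,cv2
def ray(d,uv,z,R=None,t=None):
    K=d['camera_matrix'];R=d['R'] if R is None else R;t=d['t'] if t is None else t
    v=R.T@np.linalg.inv(K)@np.array([uv[0],uv[1],1.]);c=-R.T@t
    return c+v*(z-c[2])/v[2]
def proj(d,X):
    p=d['camera_matrix']@(d['R']@np.array(X,float)+d['t']);return p[:2]/p[2]
def blobs(mask,amin=40):
    n,l,s,c=cv2.connectedComponentsWithStats(mask.astype(np.uint8))
    return [(s[i],c[i],(l==i)) for i in range(1,n) if s[i,4]>=amin]
E
python3 - <<'E'
from h import *
import pickle
d=pickle.load(open('top.pkl','rb'));im=d['image'];hsv=cv2.cvtColor(im,cv2.COLOR_RGB2HSV)
H,S,V=[hsv[:,:,i].astype(int) for i in range(3)]
R,G,B=[im[:,:,i].astype(int) for i in range(3)]
for name,m in dict(green=(H>60)&(H<90)&(S>80),yellow=(H>18)&(H<30)&(S>140),blue=(H>100)&(H<120)&(S>130),orange=(H>3)&(H<17)&(S>120)&(V>140),red=((H<4)|(H>174))&(S>150)).items():
    for s,c,l in blobs(m):
        cn=max(cv2.findContours(l.astype(np.uint8),0,1)[0],key=cv2.contourArea)
        (x,y),wh,a=cv2.minAreaRect(cn)
        print(name,s[4],'bbox',s[:4],'rect',np.round([x,y,*wh,a],1),'z0',ray(d,(x,y),0)[:2].round(3),'z15',ray(d,(x,y),.015)[:2].round(3),'r',np.linalg.norm(ray(d,(x,y),0.01)[:2]).round(3))
cr=im[220:360,220:410];cv2.imwrite('pics/crop1.png',cv2.resize(cr[:,:,::-1],None,fx=4,fy=4,interpolation=cv2.INTER_CUBIC))
E
```

```text
green 484 bbox [304 233  28  29] rect [317.5 247.   28.   27.   90. ] z0 [ 0.45  -0.089] z15 [ 0.45  -0.088] r 0.458
green 446 bbox [235 280  28  30] rect [248.5 294.5  28.2  27.3  63.4] z0 [0.331 0.08 ] z15 [0.332 0.079] r 0.341
green 517 bbox [323 282  30  30] rect [337.5 297.   29.1  28.6  63.4] z0 [ 0.328 -0.139] z15 [ 0.329 -0.137] r 0.357
green 547 bbox [362 314  30  30] rect [376.5 328.5  29.   29.   90. ] z0 [ 0.253 -0.234] z15 [ 0.255 -0.232] r 0.345
yellow 1386 bbox [325 148  46  46] rect [347.4 169.8  39.8  40.8  78.7] z0 [ 0.643 -0.162] z15 [ 0.641 -0.16 ] r 0.662
blue 1301 bbox [203 163  43  44] rect [223.9 184.2  39.7  39.8   7.4] z0 [0.604 0.147] z15 [0.602 0.145] r 0.62
orange 504 bbox [256  96  33  34] rect [270.3 112.3  29.9  32.7  80.5] z0 [0.788 0.032] z15 [0.784 0.032] r 0.786
orange 75 bbox [550 169  10  13] rect [556.6 174.3  12.    8.4  38.7] z0 [ 0.637 -0.68 ] z15 [ 0.634 -0.671] r 0.926
orange 465 bbox [137 250  28  28] rect [150.6 263.2  24.3  24.1  11.3] z0 [0.404 0.326] z15 [0.405 0.321] r 0.518
red 301 bbox [488 105  28  31] rect [501.6 120.    8.4  36.5  38.7] z0 [ 0.772 -0.547] z15 [ 0.768 -0.54 ] r 0.942
red 212 bbox [534 135  22  23] rect [544.6 145.2   9.2  24.5  38.7] z0 [ 0.71  -0.652] z15 [ 0.706 -0.644] r 0.958
red 59 bbox [527 158  10   8] rect [531.5 161.5   8.5   7.1  45. ] z0 [ 0.668 -0.619] z15 [ 0.666 -0.611] r 0.906
red 166 bbox [405 270  20  16] rect [414.5 277.5  15.   19.   90. ] z0 [ 0.378 -0.328] z15 [ 0.379 -0.324] r 0.499
```

View pics/crop1.png

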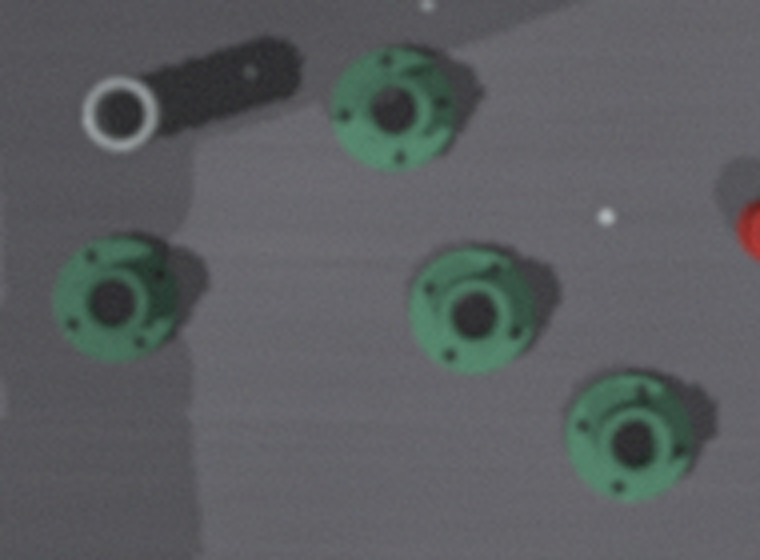

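The candidates sit at crop pixels (393,108), (115,298), (473,310) and (630,435). Their ranges are 0.458, 0.341, 0.357 and 0.345 m. The one at (393,108), top pixel (317,247), is clearly farthest, so it is the hub_flange. Next I'll refine all positions.

```bash
python3 - <<'E'
from h import *
import pickle
from scipy.spatial.transform import Rotation as Ro
from plant import robot,eyes
s=robot.read_state();print(Ro.from_rotvec(s['ee_rot']).as_matrix().round(3))
w=eyes.snapshot('wrist');print(w['hand_eye'].round(3),w['camera_matrix'].round(1).tolist())
cv2.imwrite('pics/w0.png',w['image'][:,:,::-1])
T=pickle.load(open('top.pkl','rb'));S=pickle.load(open('scene.pkl','rb'))
tiles=[]
for d,cs in((T,[(348,170),(224,184),(150,263),(250,248),(415,277),(318,247)]),(S,[(217,262),(342,227),(376,170),(296,182),(143,194),(236,201)])):
    for c in cs:
        u,v=c;cr=d['image'][v-25:v+25,u-25:u+25][:,:,::-1]
        tiles.append(cv2.resize(cr,(260,260),interpolation=cv2.INTER_NEAREST))
cv2.imwrite('pics/tT.png',np.vstack([np.hstack(tiles[0:3]),np.hstack(tiles[3:6])]))
cv2.imwrite('pics/tS.png',np.vstack([np.hstack(tiles[6:9]),np.hstack(tiles[9:12])]))
E
```

```text
[[ 0.439 -0.001  0.898]
 [-0.898  0.002  0.439]
 [-0.002 -1.    -0.   ]]
[[ 1.     0.001  0.     0.   ]
 [-0.    -0.261  0.965 -0.163]
 [ 0.001 -0.965 -0.261  0.072]
 [ 0.     0.     0.     1.   ]] [[367.6, 0.0, 283.6], [0.0, 367.6, 216.0], [0.0, 0.0, 1.0]]
```

View pics/tT.png

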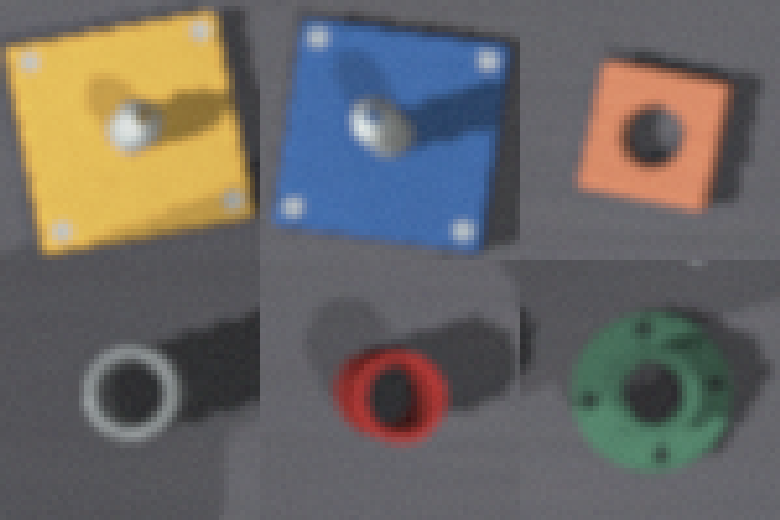

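View pics/tS.png

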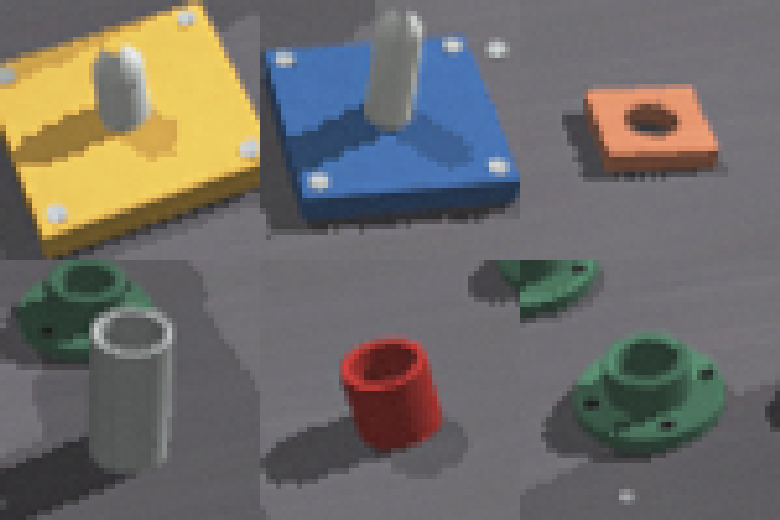

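View pics/w0.png

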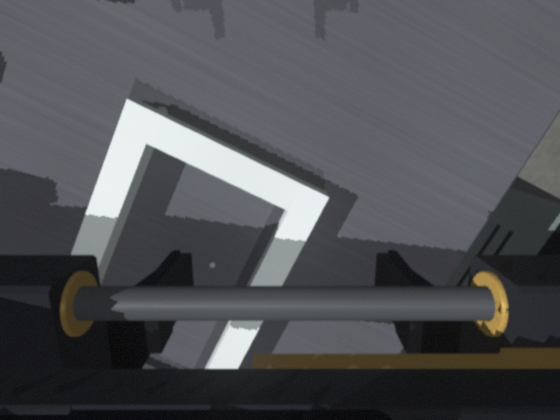

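```bash
cat > m.py <<'E'
from h import *
import pickle
def hsvof(d):
    h=cv2.cvtColor(d['image'],cv2.COLOR_RGB2HSV).astype(int);return h[:,:,0],h[:,:,1],h[:,:,2]
def big(m,c,r=26):
    mm=np.zeros_like(m);mm[c[1]-r:c[1]+r,c[0]-r:c[0]+r]=m[c[1]-r:c[1]+r,c[0]-r:c[0]+r]
    b=max(blobs(mm,5),key=lambda b:b[0][4]);return b[2]
def hullc(l):
    cn=np.vstack(cv2.findContours(l.astype(np.uint8),0,1)[0]);return cv2.convexHull(cn)
E
python3 - <<'E'
from m import *
T=pickle.load(open('top.pkl','rb'));S=pickle.load(open('scene.pkl','rb'))
H,s,V=hsvof(T);Hs,ss,Vs=hsvof(S)
def rep(n,d,c,z): print(n,np.round(c,1),ray(d,c,z)[:2].round(4))
# plate
for d,c,(h,sa,v),nm in((T,(150,263),(H,s,V),'T'),(S,(376,170),(Hs,ss,Vs),'S')):
    l=big((h>3)&(h<17)&(sa>100)&(v>130 if nm=='T' else v>170),c)
    hu=hullc(l)
    r=cv2.minAreaRect(hu);
    if nm=='T': rep('plate rect',d,r[0],.012); bx=cv2.boxPoints(r);P=[ray(d,p,.012)[:2] for p in bx];print(np.round(P,3).tolist(),[np.degrees(np.arctan2(*(P[(i+1)%4]-P[i])[::-1])).round(1) for i in range(4)])
    f=np.zeros_like(l,np.uint8);cv2.fillConvexPoly(f,hu,1);hole=big((f>0)&~l,c,14);ys,xs=np.nonzero(hole);rep('plate hole '+nm,d,(xs.mean(),ys.mean()),.012)
# jigs
for nm,c,m in(('Y',(348,170),(H>18)&(H<30)&(s>120)),('B',(224,184),(H>100)&(H<120)&(s>120)&(V>120))):
    l=big(m,c);hu=hullc(l);r=cv2.minAreaRect(hu);rep(nm,T,r[0],.015);ap=cv2.approxPolyDP(hu,4,True)[:,0];P=[ray(T,p,.015)[:2] for p in ap];print(len(ap),np.mean(P,0).round(4),[np.linalg.norm(P[i]-P[i-1]).round(3) for i in range(len(P))])
# long pipe rim, top
l=big((V>120)&(s<60),(250,248),16);rep('long',T,cv2.fitEllipse(hullc(l))[0],.075);print(cv2.fitEllipse(hullc(l))[1])
l=big((V>120)&(ss<60)&0|((Vs>150)&(ss<60)),(296,182),16);print('scene long bbox',[ (np.nonzero(l)[1].min(),np.nonzero(l)[1].max(),np.nonzero(l)[0].min(),np.nonzero(l)[0].max())])
# red
l=big(((H<5)|(H>172))&(s>110),(415,277));hu=hullc(l);rep('red hull mid',T,cv2.minEnclosingCircle(hu)[0],.02)
l2=big(((H<5)|(H>172))&(s>110)&(V>130),(415,277));
l=big((H>60)&(H<92)&(s>60),(318,247));e=cv2.fitEllipse(hullc(l));rep('flange disc',T,e[0],.01);print(e)
hole=big((V<75),(318,247),8);ys,xs=np.nonzero(hole);rep('flange hole',T,(xs.mean(),ys.mean()),.03)
E
```

```text
plate rect [150.2 263.3] [0.4046 0.3231]
[[0.38, 0.359], [0.44, 0.348], [0.429, 0.287], [0.369, 0.298]] [np.float64(-9.7), np.float64(-100.5), np.float64(170.2), np.float64(79.6)]
plate hole T [150.1 263.7] [0.4037 0.3232]
plate hole S [375.6 167.6] [0.4073 0.324 ]
Y [347.5 169.9] [ 0.6407 -0.1607]
4 [ 0.6406 -0.1614] [np.float64(0.1), np.float64(0.094), np.float64(0.098), np.float64(0.099)]
B [223.6 184.3] [0.6019 0.1453]
5 [0.5973 0.1516] [np.float64(0.083), np.float64(0.086), np.float64(0.088), np.float64(0.087), np.float64(0.02)]
long [249.3 248.1] [0.4457 0.0742]
(17.777517318725586, 18.139829635620117)
scene long bbox [(np.int64(289), np.int64(292), np.int64(167), np.int64(173))]
red hull mid [414.6 277.5] [ 0.3793 -0.3225]
flange disc [317.9 246.8] [ 0.4503 -0.0895]
((317.93841552734375, 246.8365478515625), (30.203067779541016, 30.28982925415039), 119.49217224121094)
flange hole [318.1 247. ] [ 0.4501 -0.0884]
```

```bash
cat > d.py <<'E'
import sys
from plant import robot
from h import *
from scipy.spatial.transform import Rotation as Ro
s=robot.read_state();R=Ro.from_rotvec(s['ee_rot']).as_matrix()
p=np.array(s['eef_pos']);a=np.degrees(np.arctan2(R[1,0],R[0,0]))
print('t',round(s['clock'],2),'tcp',p.round(4),'xang',a.round(2),'f',np.round(s['force'],1),'gw',round(s['grip_width'],3),'j',np.round(s['joints'],2))
# args: x,y,z,ang;... turn is given after translation at each wp
for w in sys.argv[1:]:
    x=[float(v) for v in w.split(',')];q=np.array(x[:3]);d=R.T@(q-p)
    print('to',q,'tool d',d.round(4),'n>=',int(np.ceil(np.linalg.norm(d)/.0625)))
    if len(x)>3:
        th=((a-x[3]+180)%360-180);print('  turn',np.radians(th).round(4));R=R@Ro.from_rotvec([0,np.radians(th),0]).as_matrix();a=x[3]
    p=q
E
python3 d.py .56,-.13,.22 .404,.323,.2,-10.2
```

```text
t 0.15 tcp [ 0.2853 -0.5836  0.2217] xang -63.94 f [-0.3 -0.2  0.8] gw 0.995 j [ 1.13  0.32 -0.07  1.45  0.02  1.37 -0.06]
to [ 0.56 -0.13  0.22] tool d [-0.2868  0.0021  0.446 ] n>= 9
to [0.404 0.323 0.2  ] tool d [-0.4754  0.0207  0.0589] n>= 8
  turn -0.938
```

Request:
arm_command(deltas=[[-1, -0.0287, 0, 0.0446, 0], [-1, -0.0287, 0, 0.0446, 0], [-1, -0.0287, 0, 0.0446, 0], [-1, -0.0287, 0, 0.0446, 0], [-1, -0.0287, 0, 0.0446, 0], [-1, -0.0287, 0, 0.0446, 0], [-1, -0.0287, 0, 0.0446, 0], [-1, -0.0287, 0, 0.0446, 0], [-1, -0.0287, 0, 0.0446, 0], [-1, -0.0287, 0, 0.0446, 0]], squeeze=20)

```text
clock: 1.4
eef_pos: [0.5606, -0.1288, 0.2224]
ee_rot: [-1.391, 0.868, -0.868]
force: [0.8, -0.5, 0.5]
grip_width: 0.999
```

```bash
python3 d.py .404,.323,.2,-10.2;python3 - <<'E'
from plant import eyes
import cv2
cv2.imwrite('pics/w1.png',eyes.snapshot('wrist')['image'][:,:,::-1])
E
```

```text
t 1.4 tcp [ 0.5606 -0.1288  0.2224] xang -63.95 f [ 0.8 -0.5  0.5] gw 0.999 j [ 0.56  0.19 -0.44  1.63  0.08  1.34 -1.  ]
to [0.404 0.323 0.2  ] tool d [-0.4746  0.0223  0.0577] n>= 8
  turn -0.9382
```

View pics/w1.png

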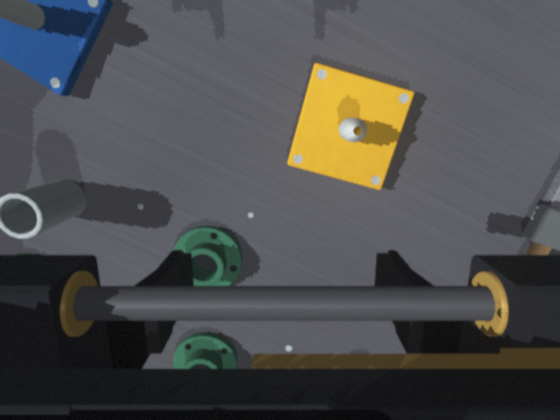

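The wrist view shows the yellow jig whole, centre about (350,127), rivets at (321,74), (404,98), (298,158) and (375,180). I'll measure it here.

```bash
cat > w.py <<'E'
from m import *
from plant import robot,eyes
from scipy.spatial.transform import Rotation as Ro
def wsnap():
    s=robot.read_state();d=eyes.snapshot('wrist')
    R=Ro.from_rotvec(s['ee_rot']).as_matrix();A=np.eye(4);A[:3,:3]=R;A[:3,3]=s['eef_pos']
    M=np.linalg.inv(A@d['hand_eye']);d['R']=M[:3,:3];d['t']=M[:3,3];return d
E
python3 - <<'E'
from w import *
d=wsnap();pickle.dump(d,open('w1.pkl','wb'));H,s,V=hsvof(d)
l=big((H>18)&(H<30)&(s>120),(350,127),80);hu=hullc(l);r=cv2.minAreaRect(hu);ap=cv2.approxPolyDP(hu,6,True)[:,0]
P=[ray(d,p,.015)[:2] for p in ap];print(ap.tolist(),np.mean(P,0).round(4),[np.linalg.norm(P[i]-P[i-1]).round(3) for i in range(len(P))])
m=np.zeros_like(l);m[60:195,280:420]=1
for b in blobs((s<60)&(V>130)&m,8): print(b[0][4],b[1].round(1),ray(d,b[1],.015)[:2].round(4),ray(d,b[1],.055)[:2].round(4))
E
```

```text
[[324, 73], [422, 103], [387, 198], [295, 172]] [ 0.6433 -0.1596] [np.float64(0.098), np.float64(0.099), np.float64(0.097), np.float64(0.099)]
63 [330.4  84. ] [ 0.6761 -0.1121] [ 0.6709 -0.1094]
62 [411.7 108.7] [ 0.6915 -0.1931] [ 0.6846 -0.1818]
358 [357.  139.2] [ 0.6426 -0.1602] [ 0.641  -0.1524]
53 [305.6 167.3] [ 0.5952 -0.1277] [ 0.5987 -0.1234]
52 [382.6 189.2] [ 0.6106 -0.2083] [ 0.6125 -0.1953]
```

Request:
arm_command(deltas=[[-1, -0.0475, 0.002, 0.006, 0], [-1, -0.0475, 0.002, 0.006, 0], [-1, -0.0475, 0.002, 0.006, 0], [-1, -0.0475, 0.002, 0.006, 0], [-1, -0.0475, 0.002, 0.006, 0], [-1, -0.0475, 0.002, 0.006, 0], [-1, -0.0475, 0.002, 0.006, 0], [-1, -0.0475, 0.002, 0.006, 0], [-1, -0.0475, 0.002, 0.005, 0], [-1, -0.047, 0.003, 0.005, 0]])

```text
clock: 2.75
eef_pos: [0.4034, 0.3223, 0.2015]
ee_rot: [-1.391, 0.868, -0.869]
force: [0.6, 0.0, -0.4]
grip_width: 1.0
```

Request:
arm_command(deltas=[[-1, 0, 0, 0, -0.16], [-1, 0, 0, 0, -0.16], [-1, 0, 0, 0, -0.16], [-1, 0, 0, 0, -0.16], [-1, 0, 0, 0, -0.16], [-1, 0, 0, 0, -0.138], [-1, 0, 0, 0, 0]])

```text
clock: 3.62
eef_pos: [0.4038, 0.321, 0.2013]
ee_rot: [-1.567, 0.141, -0.141]
force: [0.4, 0.3, 0.1]
grip_width: 0.998
```

```bash
python3 d.py .404,.323,.1,-10.2;python3 - <<'E'
from w import *
d=wsnap();pickle.dump(d,open('w2.pkl','wb'))
cv2.imwrite('pics/w2.png',d['image'][:,:,::-1])
E
```

```text
t 3.62 tcp [0.4038 0.321  0.2013] xang -10.31 f [0.4 0.3 0.1] gw 0.998 j [ 0.15  0.12 -0.93  1.78  0.1   1.29 -0.98]
to [0.404 0.323 0.1  ] tool d [-0.0002  0.1013  0.0021] n>= 2
  turn -0.0019
```

View pics/w2.png

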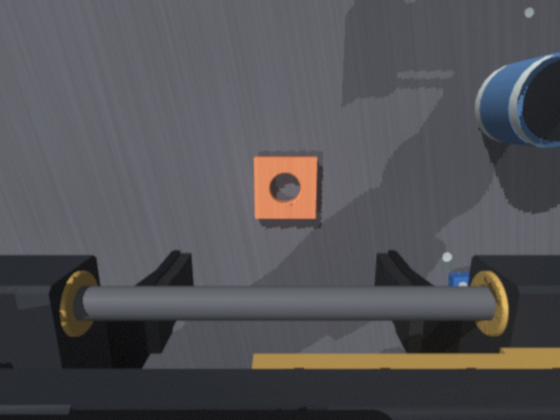

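The plate is square to the jaws at (286,188) in the wrist view, with nothing near it.

```bash
python3 - <<'E'
from w import *
d=wsnap();H,s,V=hsvof(d)
l=big((H>3)&(H<17)&(s>100)&(V>120),(286,188),45);hu=hullc(l);r=cv2.minAreaRect(hu);print(r,ray(d,r[0],.012)[:2].round(4))
P=[ray(d,p,.012)[:2] for p in cv2.boxPoints(r)];print(np.round(P,3).tolist(),[np.degrees(np.arctan2(*(P[(i+1)%4]-P[i])[::-1])).round(1) for i in range(4)])
hole=big((H>17)|(s<100)|(V<120),(286,188),18);ys,xs=np.nonzero(hole);print(ray(d,(xs.mean(),ys.mean()),.012)[:2])
E
python3 d.py
```

```text
((285.5, 187.0), (62.0, 63.0), 90.0) [0.4075 0.326 ]
[[0.383, 0.361], [0.442, 0.35], [0.433, 0.29], [0.371, 0.301]] [np.float64(-10.3), np.float64(-99.0), np.float64(169.7), np.float64(78.5)]
[0.40645456 0.32619293]
t 3.73 tcp [0.4038 0.3211 0.2014] xang -10.36 f [-0.5 -0.1  0.1] gw 1.0 j [ 0.15  0.12 -0.93  1.78  0.1   1.29 -0.98]
```

Request:
arm_command(deltas=[[-1, 0.002, 0.04, 0.005, 0], [-1, 0, 0.05, 0, 0], [-1, 0, 0.05, 0, 0], [-1, 0, 0.03, 0, 0], [-1, 0, 0.015, 0, 0], [-1, 0, 0.007, 0, 0], [-1, 0, 0.003, 0, 0], [-1, 0, 0.0, 0, 0]])

```text
clock: 4.72
eef_pos: [0.4073, 0.3265, 0.0073]
ee_rot: [-1.566, 0.139, -0.141]
force: [-0.3, 0.2, 0.6]
grip_width: 1.006
```

```bash
python3 d.py;python3 - <<'E'
from w import *
d=wsnap();cv2.imwrite('pics/w3.png',d['image'][:,:,::-1])
E
```

```text
t 4.72 tcp [0.4073 0.3265 0.0073] xang -10.21 f [-0.3  0.2  0.6] gw 1.006 j [ 0.01  0.39 -0.84  1.96  0.36  0.94 -1.19]
```

View pics/w3.png

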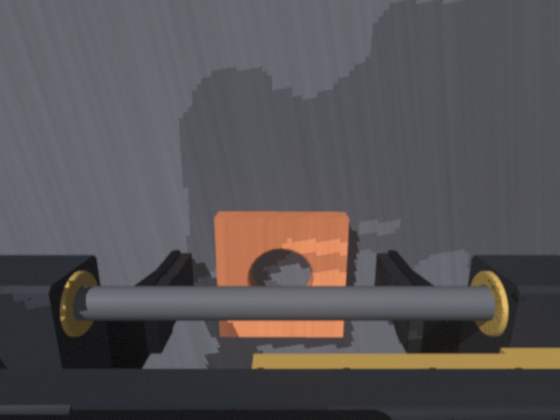

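The plate sits centred between the pads at (282,274). I'll lower it 3 mm and grip.

Request:
arm_command(deltas=[[-1, 0, 0.003, 0, 0], [1, 0, 0, 0, 0], [1, 0, 0, 0, 0], [1, 0, 0, 0, 0], [1, 0, 0, 0, 0], [1, 0, 0, 0, 0], [1, 0, 0, 0, 0], [1, 0, 0, 0, 0]], squeeze=30)

```text
clock: 5.78
eef_pos: [0.4066, 0.3261, 0.0035]
ee_rot: [-1.566, 0.14, -0.14]
force: [-0.3, 0.3, -0.1]
grip_width: 0.683
```

Request:
arm_command(deltas=[[1, 0, -0.006, 0, 0], [1, 0, -0.02, 0, 0], [1, 0, -0.05, 0, 0], [1, 0, -0.05, 0, 0], [1, 0, -0.03, 0, 0], [1, 0, 0, 0, 0], [1, 0, 0, 0, 0]])

```text
clock: 6.65
eef_pos: [0.4061, 0.3255, 0.159]
ee_rot: [-1.567, 0.14, -0.139]
force: [-0.8, -0.7, -2.8]
grip_width: 0.687
```

```bash
python3 d.py .56,.12,.16 .642,-.1595,.16 ;python3 - <<'E'
from w import *
d=wsnap();cv2.imwrite('pics/w4.png',d['image'][:,:,::-1])
E
```

```text
t 6.65 tcp [0.4061 0.3255 0.159 ] xang -10.2 f [-0.8 -0.7 -2.8] gw 0.687 j [ 0.14  0.18 -0.94  1.83  0.16  1.21 -1.03]
to [0.56 0.12 0.16] tool d [ 0.1878 -0.0009 -0.175 ] n>= 5
to [ 0.642  -0.1595  0.16  ] tool d [ 0.1302  0.0003 -0.2606] n>= 5
```

View pics/w4.png

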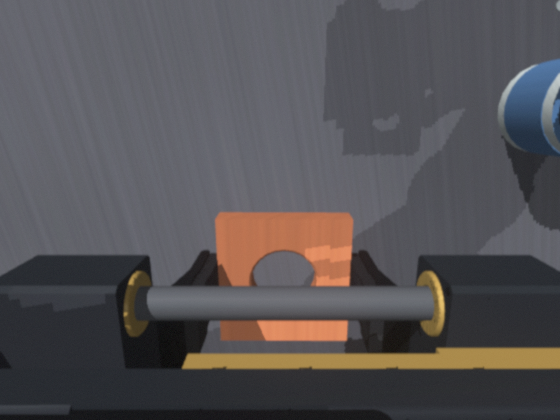

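```bash
python3 - <<'E'
from w import *
d=wsnap();H,s,V=hsvof(d)
l=(H>3)&(H<17)&(s>100)&(V>110);l[350:]=0;l[:200]=0;l[:,:210]=0;l[:,360:]=0
hu=hullc(l);x,y,w,h=cv2.boundingRect(hu);print(x,y,w,h)
st=robot.read_state();z=st['eef_pos'][2]+.0085
r=cv2.minAreaRect(hu);X=ray(d,r[0],z);print(X)
R=Ro.from_rotvec(st['ee_rot']).as_matrix();print('tool',R.T@(X-st['eef_pos']))
E
```

```text
215 212 138 129
[0.40659995 0.32669258 0.16663263]
tool [ 0.00057222 -0.00850388  0.00148857]
```

Request:
arm_command(deltas=[[1, 0.018, 0, -0.017, 0], [1, 0.034, 0, -0.0316, 0], [1, 0.034, 0, -0.0316, 0], [1, 0.034, 0, -0.0316, 0], [1, 0.034, 0, -0.0316, 0], [1, 0.034, 0, -0.0316, 0], [1, 0.02, 0, -0.04, 0], [1, 0.02, 0, -0.04, 0], [1, 0.02, 0, -0.04, 0], [1, 0.02, 0, -0.04, 0]])

```text
clock: 8.0
eef_pos: [0.6105, -0.0523, 0.1577]
ee_rot: [-1.566, 0.142, -0.137]
force: [0.4, 1.1, -2.7]
grip_width: 0.686
```

```bash
python3 d.py .642,-.1595,.12 ;python3 - <<'E'
from w import *
d=wsnap();pickle.dump(d,open('w5.pkl','wb'));cv2.imwrite('pics/w5.png',d['image'][:,:,::-1])
E
```

```text
t 8.0 tcp [ 0.6105 -0.0523  0.1577] xang -10.18 f [ 0.4  1.1 -2.7] gw 0.686 j [ 0.59  0.36 -0.68  1.61  0.23  1.26 -0.31]
to [ 0.642  -0.1595  0.12  ] tool d [ 0.0501  0.0375 -0.1   ] n>= 2
```

View pics/w5.png

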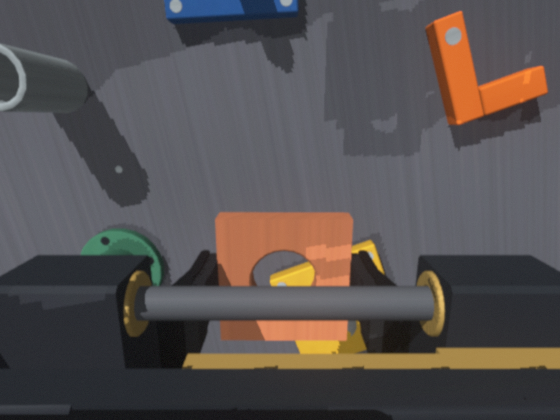

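Request:
arm_command(deltas=[[1, 0.02, 0, -0.04, 0], [1, 0.02, 0.01, -0.04, 0], [1, 0.01, 0.02, -0.02, 0], [1, 0, 0.02, 0, 0], [1, 0, 0.02, 0, 0], [1, 0, 0.015, 0, 0], [1, 0, 0, 0, 0], [1, 0, 0, 0, 0]])

```text
clock: 9.05
eef_pos: [0.6432, -0.1577, 0.0754]
ee_rot: [-1.567, 0.138, -0.14]
force: [-0.0, 0.0, -1.7]
grip_width: 0.685
```

```bash
python3 d.py .642,-.161,.07 ;python3 - <<'E'
from w import *
d=wsnap();e=eyes.snapshot('scene');a=d['image'][180:370,180:380,::-1];b=e['image'][190:330,150:310,::-1]
cv2.imwrite('pics/w6.png',np.hstack([cv2.resize(a,(400,380)),cv2.resize(b,(400,380))]))
E
```

```text
t 9.05 tcp [ 0.6432 -0.1577  0.0754] xang -10.15 f [-0.   0.  -1.7] gw 0.685 j [ 0.65  0.52 -0.6   1.57  0.31  1.15 -0.19]
to [ 0.642 -0.161  0.07 ] tool d [-0.0006  0.0054 -0.0034] n>= 1
```

View pics/w6.png

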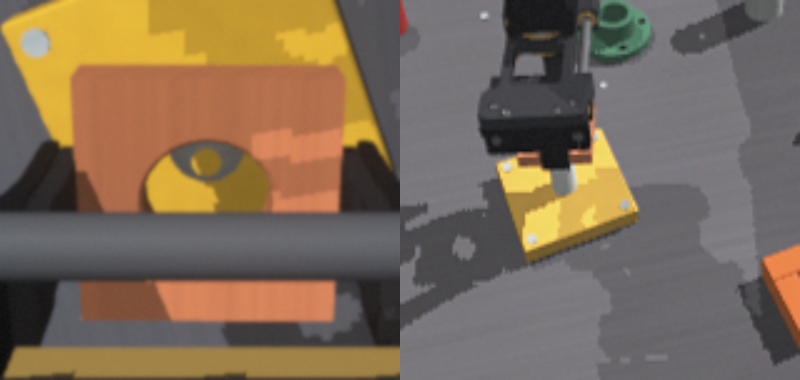

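The pin tip shows through the plate's hole at wrist pixel (283,260). I'll cast it onto z = 0.055.

```bash
python3 - <<'E'
from w import *
d=wsnap();st=robot.read_state();R=Ro.from_rotvec(st['ee_rot']).as_matrix()
for n,uv,z in(('tip',(283.0,260.5),.055),('pin side',(283,260.5),.05),('hole',(284,280),st['eef_pos'][2]+.0085)):
    X=ray(d,uv,z);print(n,X.round(4),(R.T@(X-st['eef_pos'])).round(4))
E
```

```text
tip [ 0.6434 -0.1609  0.055 ] [ 0.0005  0.0207 -0.0024]
pin side [ 0.6431 -0.1629  0.05  ] [ 0.0005  0.0257 -0.0045]
hole [ 0.6443 -0.1587  0.0842] [ 0.001  -0.0085 -0.0001]
```

Request:
arm_command(deltas=[[1, 0, 0, -0.004, 0], [1, 0, 0.01, 0, 0], [1, 0, 0.01, 0, 0], [1, 0, 0.01, 0, 0], [1, 0, 0.01, 0, 0], [1, 0, 0.006, 0, 0], [1, 0, 0.004, 0, 0], [1, 0, 0.002, 0, 0], [1, 0, 0, 0, 0]])

```text
clock: 10.32
eef_pos: [0.642, -0.1623, 0.0227]
ee_rot: [-1.566, 0.14, -0.14]
force: [0.1, 0.1, -1.9]
grip_width: 0.684
```

```bash
python3 d.py .642,-.161,.07 ;python3 - <<'E'
from w import *
d=wsnap();e=eyes.snapshot('scene');a=d['image'][180:370,180:380,::-1];b=e['image'][190:330,150:310,::-1]
cv2.imwrite('pics/w7.png',np.hstack([cv2.resize(a,(400,380)),cv2.resize(b,(400,380))]))
E
```

```text
t 10.32 tcp [ 0.642  -0.1623  0.0227] xang -10.2 f [ 0.1  0.1 -1.9] gw 0.684 j [ 0.64  0.58 -0.58  1.6   0.35  1.07 -0.21]
to [ 0.642 -0.161  0.07 ] tool d [-0.0002 -0.0473  0.0013] n>= 1
```

View pics/w7.png

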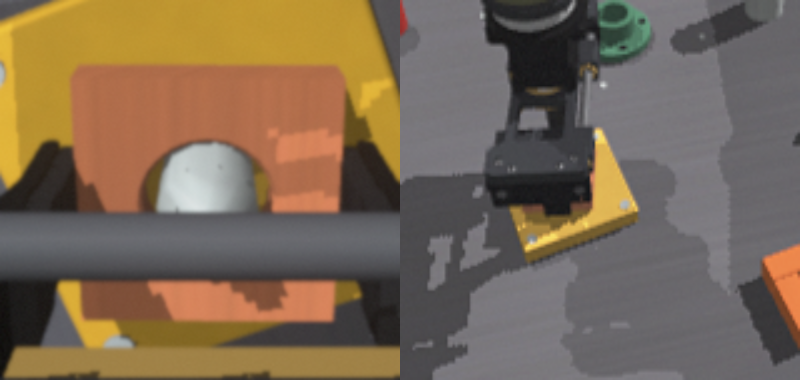

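The plate is threaded, with the pin well inside the hole. I'll lower the last few millimetres slowly.

Request:
arm_command(deltas=[[1, 0, 0.002, 0, 0], [1, 0, 0.001, 0, 0], [1, 0, 0.001, 0, 0], [1, 0, 0.0005, 0, 0], [1, 0, 0, 0, 0]])

```text
clock: 11.05
eef_pos: [0.6419, -0.1623, 0.0186]
ee_rot: [-1.567, 0.14, -0.14]
force: [-3.1, 0.7, 2.8]
grip_width: 0.687
```

```bash
python3 d.py
```

```text
t 11.05 tcp [ 0.6419 -0.1623  0.0186] xang -10.2 f [-3.1  0.7  2.8] gw 0.687 j [ 0.64  0.58 -0.58  1.61  0.35  1.06 -0.21]
```

Force has gone to +2.8 N, so the plate is down. I'll open slowly and rise.

Request:
arm_command(deltas=[[0.2, 0, 0, 0, 0], [-0.5, 0, 0, 0, 0], [-1, 0, 0, 0, 0], [-1, 0, 0, 0, 0], [-1, 0, 0, 0, 0], [-1, 0, -0.03, 0, 0], [-1, 0, -0.06, 0, 0], [-1, 0, -0.06, 0, 0], [-1, 0, -0.03, 0, 0]])

```text
clock: 12.18
eef_pos: [0.6435, -0.1622, 0.2024]
ee_rot: [-1.567, 0.135, -0.144]
force: [-0.1, 0.0, 0.3]
grip_width: 0.999
```

```bash
python3 d.py .446,.04,.2;python3 - <<'E'
from w import *
d=wsnap();e=eyes.snapshot('scene');a=d['image'][180:370,180:380,::-1];b=e['image'][190:330,150:310,::-1]
cv2.imwrite('pics/w8.png',np.hstack([cv2.resize(a,(400,380)),cv2.resize(b,(400,380))]))
E
```

```text
t 12.18 tcp [ 0.6435 -0.1622  0.2024] xang -10.19 f [-0.1  0.   0.3] gw 0.999 j [ 0.68  0.42 -0.63  1.43  0.25  1.36 -0.14]
to [0.446 0.04  0.2  ] tool d [-0.2302  0.001   0.164 ] n>= 5
```

View pics/w8.png

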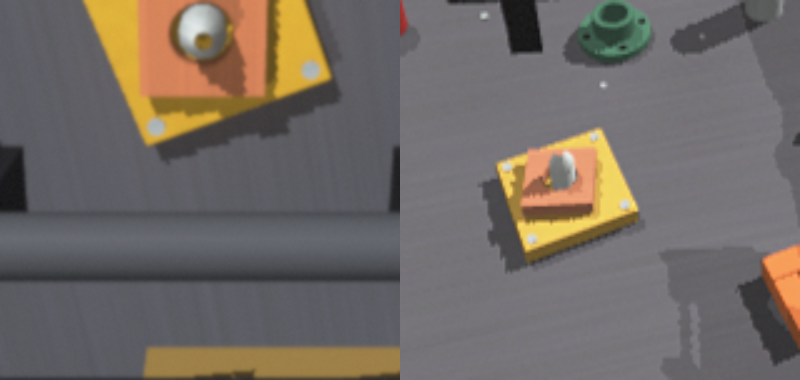

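The plate lies flat on the yellow base with the pin through it. Next is the long pipe.

Request:
arm_command(deltas=[[-1, -0.02, 0, 0.015, 0], [-1, -0.04, 0, 0.031, 0], [-1, -0.04, 0, 0.031, 0], [-1, -0.04, 0, 0.031, 0], [-1, -0.04, 0, 0.031, 0], [-1, -0.03, 0, 0.024, 0], [-1, -0.018, 0, 0.017, 0], [-1, 0, 0, 0, 0], [-1, 0, 0, 0, 0]])

```text
clock: 13.4
eef_pos: [0.4496, 0.0542, 0.1976]
ee_rot: [-1.567, 0.141, -0.14]
force: [-0.1, -0.0, -0.2]
grip_width: 0.997
```

```bash
python3 d.py .446,.075,.2;python3 - <<'E'
from w import *
d=wsnap();pickle.dump(d,open('w9.pkl','wb'));cv2.imwrite('pics/w9.png',d['image'][:,:,::-1])
E
```

```text
t 13.4 tcp [0.4496 0.0542 0.1976] xang -10.25 f [-0.1 -0.  -0.2] gw 0.997 j [ 0.66 -0.08 -0.79  1.93 -0.06  1.27 -0.29]
to [0.446 0.075 0.2  ] tool d [-0.0072 -0.0024  0.0198] n>= 1
```

View pics/w9.png

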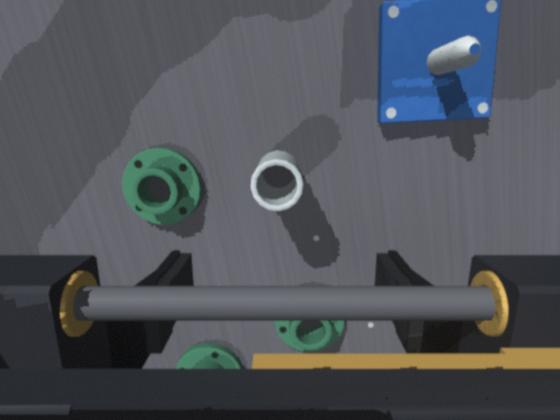

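The wrist view shows the pipe rim at (276,185). The blue jig's four rivets are at (393,12), (491,6), (391,112) and (482,107).

```bash
python3 - <<'E'
from w import *
d=pickle.load(open('w9.pkl','rb'));H,s,V=hsvof(d)
l=big((V>175)&(s<60),(276,185),32);e=cv2.fitEllipse(hullc(l));print(e,ray(d,e[0],.075).round(4))
m=np.zeros_like(l);m[:120,380:500]=1
P=[]
for b in blobs((s<50)&(V>150)&m,20):
    X=ray(d,b[1],.015);print(b[0][4],b[1].round(1),X.round(4))
    if b[0][4]<150:P.append(X)
print(np.mean(P,0).round(4))
E
```

```text
((275.6876525878906, 183.99940490722656), (50.52294158935547, 51.3392219543457), 138.3336181640625) [0.4479 0.0754 0.075 ]
86 [491.2   5.8] [0.6513 0.1823 0.015 ]
82 [392.9  11.5] [0.5693 0.1926 0.015 ]
521 [454.3  47.1] [0.6188 0.1555 0.015 ]
69 [482.  107.6] [0.6405 0.1006 0.015 ]
70 [390.6 112.5] [0.5589 0.1109 0.015 ]
[0.605  0.1466 0.015 ]
```

Request:
arm_command(deltas=[[-1, -0.005, 0, 0.021, 0], [-1, 0, 0.03, 0, 0], [-1, 0, 0.05, 0, 0], [-1, 0, 0.05, 0, 0], [-1, 0, 0.025, 0, 0], [-1, 0, 0.008, 0, 0], [-1, 0, 0, 0, 0], [1, 0, 0, 0, 0], [1, 0, 0, 0, 0], [1, 0, 0, 0, 0], [1, 0, 0, 0, 0], [1, 0, 0, 0, 0]])

```text
clock: 14.95
eef_pos: [0.4482, 0.0768, 0.0351]
ee_rot: [-1.566, 0.14, -0.14]
force: [0.2, -0.8, -0.1]
grip_width: 0.517
```

Request:
arm_command(deltas=[[1, 0, 0, 0, 0], [1, 0, 0, 0, 0], [1, 0, 0, 0, 0], [1, 0, 0, 0, 0]])

```text
clock: 15.45
eef_pos: [0.448, 0.0768, 0.0351]
ee_rot: [-1.567, 0.14, -0.139]
force: [-1.5, 0.6, 3.2]
grip_width: 0.475
```

```bash
python3 d.py;python3 - <<'E'
from w import *
d=wsnap();pickle.dump(d,open('w10.pkl','wb'));cv2.imwrite('pics/w10.png',d['image'][:,:,::-1])
E
```

```text
t 15.45 tcp [0.448  0.0768 0.0351] xang -10.2 f [-1.5  0.6  3.2] gw 0.475 j [ 0.58  0.17 -0.85  2.1   0.16  0.93 -0.54]
```

View pics/w10.png

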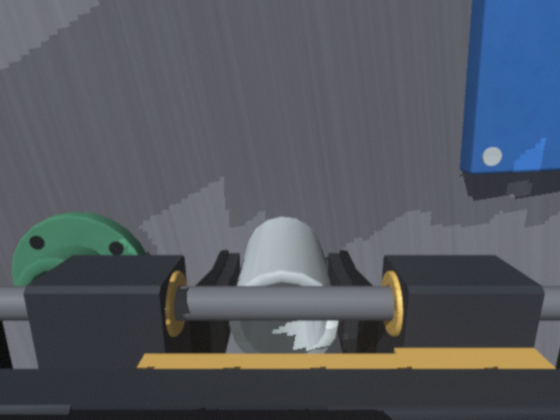

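Request:
arm_command(deltas=[[1, 0, -0.006, 0, 0], [1, 0, -0.02, 0, 0], [1, 0, -0.04, 0, 0], [1, 0, -0.04, 0, 0], [1, 0, 0, 0, 0], [1, 0, 0, 0, 0]])

```text
clock: 16.25
eef_pos: [0.4472, 0.0764, 0.1399]
ee_rot: [-1.567, 0.141, -0.139]
force: [0.1, -0.6, -3.5]
grip_width: 0.473
```

```bash
python3 d.py .643,-.16,.14;python3 - <<'E'
from w import *
d=wsnap();pickle.dump(d,open('w11.pkl','wb'));e=eyes.snapshot('scene');a=d['image'][200:370,180:380,::-1];b=e['image'][90:220,230:380,::-1]
cv2.imwrite('pics/w11.png',np.hstack([cv2.resize(a,(400,340)),cv2.resize(b,(392,340))]))
E
```

```text
t 16.25 tcp [0.4472 0.0764 0.1399] xang -10.2 f [ 0.1 -0.6 -3.5] gw 0.473 j [ 0.65 -0.01 -0.87  2.   -0.01  1.15 -0.39]
to [ 0.643 -0.16   0.14 ] tool d [ 0.2346 -0.0003 -0.198 ] n>= 5
```

View pics/w11.png

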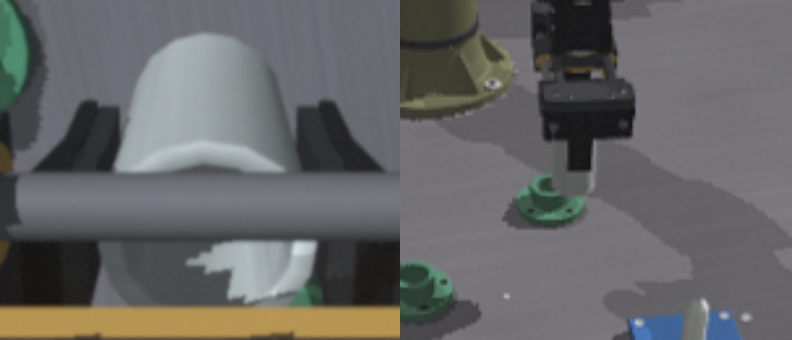

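Request:
arm_command(deltas=[[1, 0.0147, 0, -0.0124, 0], [1, 0.0293, 0, -0.0248, 0], [1, 0.0293, 0, -0.0248, 0], [1, 0.0293, 0, -0.0248, 0], [1, 0.0293, 0, -0.0248, 0], [1, 0.0293, 0, -0.0248, 0], [1, 0.0293, 0, -0.0248, 0], [1, 0.0293, 0, -0.0248, 0], [1, 0.0147, 0, -0.0124, 0], [1, 0, 0, 0, 0], [1, 0, 0, 0, 0], [1, 0, 0, 0, 0]])

```text
clock: 17.85
eef_pos: [0.6434, -0.1589, 0.1408]
ee_rot: [-1.566, 0.139, -0.138]
force: [-0.4, 0.0, -3.7]
grip_width: 0.478
```

```bash
python3 d.py .643,-.16,.065;python3 - <<'E'
from w import *
d=wsnap();pickle.dump(d,open('w12.pkl','wb'));e=eyes.snapshot('scene');a=d['image'][200:370,180:380,::-1];b=e['image'][180:310,150:300,::-1]
cv2.imwrite('pics/w12.png',np.hstack([cv2.resize(a,(400,340)),cv2.resize(b,(392,340))]))
E
```

```text
t 17.85 tcp [ 0.6434 -0.1589  0.1408] xang -10.11 f [-0.4  0.  -3.7] gw 0.478 j [ 0.7   0.48 -0.68  1.5   0.31  1.27 -0.18]
to [ 0.643 -0.16   0.065] tool d [-0.0001  0.0758 -0.0012] n>= 2
```

View pics/w12.png

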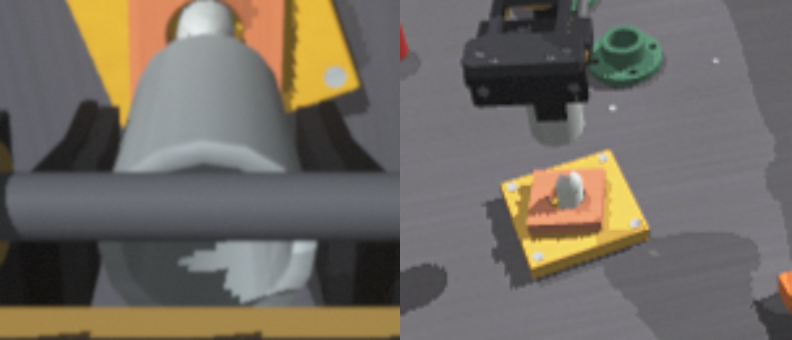

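```bash
python3 - <<'E'
from w import *
S=pickle.load(open('scene.pkl','rb'))
d=pickle.load(open('w12.pkl','rb'))
cv2.imwrite('pics/w12b.png',cv2.resize(d['image'][150:300,200:370,::-1],None,fx=4,fy=4))
for z in(.1058,.015,.055):print(z,((proj(S,(.6433,-.160,z))-np.array([150,180]))*np.array([392/150,340/130])).round(1)+[400,0])
for uv in((282.5,204),(282.5,200)):print(ray(d,uv,.055).round(4))
E
```

```text
0.1058 [557.9 125.8]
0.015 [570.9 203.5]
0.055 [565.4 170.7]
[ 0.6457 -0.146   0.055 ]
[ 0.6462 -0.1432  0.055 ]
```

View pics/w12b.png

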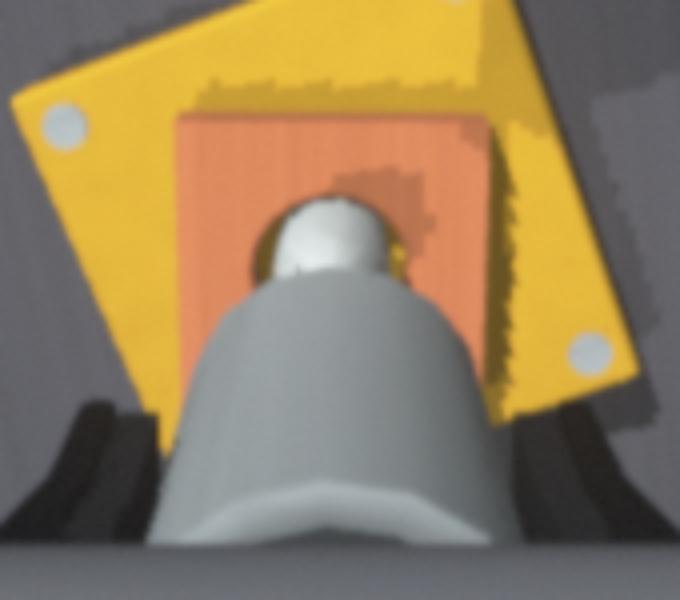

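The pipe's position over the pin agrees in the scene view, where both show the same small camera bias. I'll lower it.

Request:
arm_command(deltas=[[1, 0, 0.01, -0.001, 0], [1, 0, 0.02, 0, 0], [1, 0, 0.02, 0, 0], [1, 0, 0.01, 0, 0], [1, 0, 0.005, 0, 0], [1, 0, 0.003, 0, 0], [1, 0, 0.002, 0, 0], [1, 0, 0, 0, 0]])

```text
clock: 18.95
eef_pos: [0.6438, -0.161, 0.0714]
ee_rot: [-1.567, 0.139, -0.14]
force: [0.7, 0.1, -4.4]
grip_width: 0.478
```

```bash
python3 d.py .643,-.16,.062;python3 - <<'E'
from w import *
d=wsnap();e=eyes.snapshot('scene');a=d['image'][200:370,180:380,::-1];b=e['image'][180:310,150:300,::-1]
cv2.imwrite('pics/w13.png',np.hstack([cv2.resize(a,(400,340)),cv2.resize(b,(392,340))]))
E
```

```text
t 18.95 tcp [ 0.6438 -0.161   0.0714] xang -10.2 f [ 0.7  0.1 -4.4] gw 0.478 j [ 0.69  0.54 -0.65  1.56  0.35  1.15 -0.21]
to [ 0.643 -0.16   0.062] tool d [-0.001   0.0094  0.0009] n>= 1
```

View pics/w13.png

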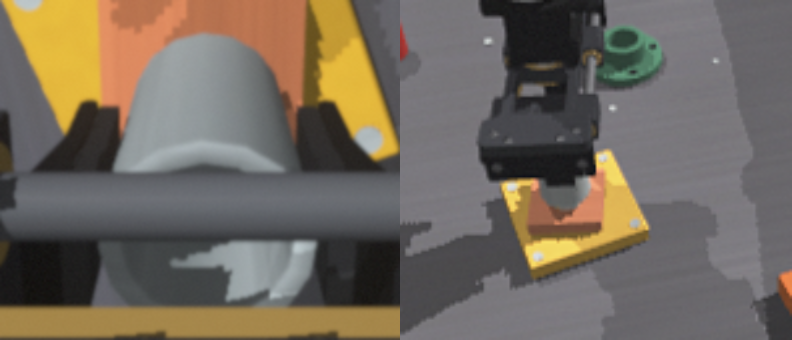

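Request:
arm_command(deltas=[[1, 0, 0.004, 0, 0], [1, 0, 0.002, 0, 0], [1, 0, 0.0015, 0, 0], [1, 0, 0.001, 0, 0], [1, 0, 0.0005, 0, 0], [1, 0, 0, 0, 0], [1, 0, 0, 0, 0]])

```text
clock: 19.92
eef_pos: [0.6436, -0.1609, 0.0622]
ee_rot: [-1.566, 0.14, -0.14]
force: [-0.3, 0.2, -3.4]
grip_width: 0.477
```

```bash
python3 d.py .643,-.16,.062
```

```text
t 19.93 tcp [ 0.6436 -0.1609  0.0622] xang -10.19 f [-0.3  0.2 -3.4] gw 0.477 j [ 0.69  0.55 -0.65  1.57  0.35  1.14 -0.21]
to [ 0.643 -0.16   0.062] tool d [-0.0008  0.0002  0.0008] n>= 1
```

Request:
arm_command(deltas=[[1, 0, 0.0005, 0, 0], [1, 0, 0.0005, 0, 0], [1, 0, 0, 0, 0]])

```text
clock: 20.3
eef_pos: [0.6437, -0.161, 0.0622]
ee_rot: [-1.567, 0.14, -0.14]
force: [-4.0, 0.6, 5.4]
grip_width: 0.48
```

Contact at +5.4 N, so the pipe is seated. I'll release and rise.

Request:
arm_command(deltas=[[0.3, 0, 0, 0, 0], [0, 0, 0, 0, 0], [-1, 0, 0, 0, 0], [-1, 0, 0, 0, 0], [-1, 0, 0, 0, 0], [-1, 0, 0, 0, 0], [-1, 0, -0.03, 0, 0], [-1, 0, -0.05, 0, 0], [-1, 0, -0.05, 0, 0], [-1, 0, -0.02, 0, 0], [-1, 0, 0, 0, 0]])

```text
clock: 21.68
eef_pos: [0.6444, -0.161, 0.2122]
ee_rot: [-1.567, 0.138, -0.142]
force: [-0.1, -0.2, -0.7]
grip_width: 0.997
```

```bash
python3 d.py .55,-.25,.2 .38,-.345,.2;python3 - <<'E'
from w import *
d=wsnap();e=eyes.snapshot('scene');a=d['image'][100:270,180:380,::-1];b=e['image'][180:310,150:300,::-1]
cv2.imwrite('pics/w14.png',np.hstack([cv2.resize(a,(400,340)),cv2.resize(b,(392,340))]))
E
```

```text
t 21.68 tcp [ 0.6444 -0.161   0.2122] xang -10.2 f [-0.1 -0.2 -0.7] gw 0.997 j [ 0.71  0.44 -0.69  1.41  0.28  1.39 -0.16]
to [ 0.55 -0.25  0.2 ] tool d [-0.0771  0.012  -0.1043] n>= 3
to [ 0.38  -0.345  0.2  ] tool d [-0.1505 -0.0003 -0.1236] n>= 4
```

View pics/w14.png

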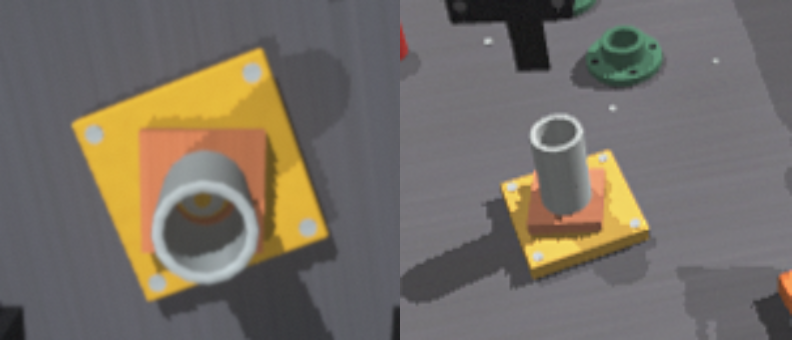

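Request:
arm_command(deltas=[[-1, -0.0145, 0, -0.0143, 0], [-1, -0.029, 0, -0.0286, 0], [-1, -0.029, 0, -0.0286, 0], [-1, -0.029, 0, -0.0286, 0], [-1, -0.029, 0, -0.0286, 0], [-1, -0.029, 0, -0.0286, 0], [-1, -0.029, 0, -0.0286, 0], [-1, -0.029, 0.005, -0.0286, 0], [-1, -0.0145, 0.005, -0.0143, 0], [-1, 0, 0, 0, 0], [-1, 0, 0, 0, 0]])

```text
clock: 23.15
eef_pos: [0.3754, -0.3439, 0.2002]
ee_rot: [-1.565, 0.139, -0.138]
force: [-0.6, 0.4, -0.0]
grip_width: 1.002
```

```bash
python3 d.py .38,-.322,.2;python3 - <<'E'
from w import *
d=wsnap();pickle.dump(d,open('w15.pkl','wb'));cv2.imwrite('pics/w15.png',d['image'][:,:,::-1])
E
```

```text
t 23.15 tcp [ 0.3754 -0.3439  0.2002] xang -10.13 f [-0.6  0.4 -0. ] gw 1.002 j [ 1.24  0.06 -0.57  1.81  0.03  1.28  0.49]
to [ 0.38  -0.322  0.2  ] tool d [0.0007 0.0002 0.0224] n>= 1
```

View pics/w15.png

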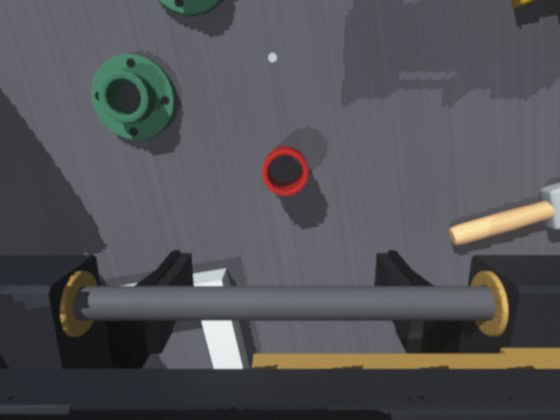

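```bash
python3 - <<'E'
from w import *
d=pickle.load(open('w15.pkl','rb'));H,s,V=hsvof(d)
l=big(((H<6)|(H>172))&(s>120),(286,172),32);e=cv2.fitEllipse(hullc(l));print(e,ray(d,e[0],.02).round(4))
bore=big(~(((H<6)|(H>172))&(s>120)),(286,172),14);ys,xs=np.nonzero(bore);print(xs.mean(),ys.mean(),ray(d,(xs.mean(),ys.mean()),.038).round(4))
l2=big(((H<6)|(H>172))&(s>120)&(V>150),(286,172),32);e=cv2.fitEllipse(hullc(l2));print(e,ray(d,e[0],.04).round(4))
print('frame corner',ray(d,(225,270),.03))
E
```

```text
((284.9059753417969, 171.0486602783203), (46.193363189697266, 49.96189880371094), 175.59544372558594) [ 0.3814 -0.3219  0.02  ]
285.2714508580343 169.66926677067082 [ 0.3823 -0.3182  0.038 ]
((284.41253662109375, 171.4016571044922), (45.32804489135742, 46.63935089111328), 161.08334350585938) [ 0.3813 -0.3193  0.04  ]
frame corner [ 0.30706413 -0.40566596  0.03      ]
```

Request:
arm_command(deltas=[[-1, 0.001, 0, 0.025, 0], [-1, 0, 0.04, 0, 0], [-1, 0, 0.05, 0, 0], [-1, 0, 0.05, 0, 0], [-1, 0, 0.03, 0, 0], [-1, 0, 0.013, 0, 0], [-1, 0, 0.005, 0, 0], [-1, 0, 0, 0, 0]])

```text
clock: 24.2
eef_pos: [0.3811, -0.3208, 0.014]
ee_rot: [-1.567, 0.138, -0.14]
force: [0.0, -0.2, 0.9]
grip_width: 1.0
```

```bash
python3 d.py .38,-.322,.2;python3 - <<'E'
from w import *
d=wsnap();pickle.dump(d,open('w16.pkl','wb'));cv2.imwrite('pics/w16.png',d['image'][:,:,::-1])
E
```

```text
t 24.2 tcp [ 0.3811 -0.3208  0.014 ] xang -10.17 f [ 0.  -0.2  0.9] gw 1.0 j [ 1.17  0.26 -0.57  2.02  0.18  0.9   0.32]
to [ 0.38  -0.322  0.2  ] tool d [-0.0006 -0.186  -0.0016] n>= 3
```

View pics/w16.png

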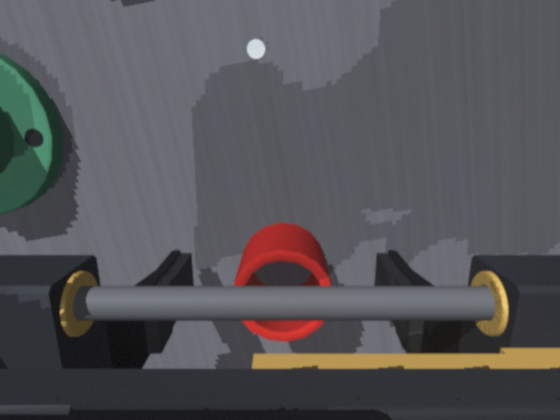

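The red pipe is centred between the pads, rim about (283,295). I'll grip it.

Request:
arm_command(deltas=[[1, 0, 0, 0, 0], [1, 0, 0, 0, 0], [1, 0, 0, 0, 0], [1, 0, 0, 0, 0], [1, 0, 0, 0, 0], [1, 0, 0, 0, 0], [1, 0, 0, 0, 0], [1, 0, 0, 0, 0], [1, 0, 0, 0, 0]])

```text
clock: 25.38
eef_pos: [0.3802, -0.3207, 0.013]
ee_rot: [-1.566, 0.14, -0.14]
force: [0.6, -0.1, -0.8]
grip_width: 0.478
```

Request:
arm_command(deltas=[[1, 0, -0.006, 0, 0], [1, 0, -0.02, 0, 0], [1, 0, -0.05, 0, 0], [1, 0, -0.05, 0, 0], [1, 0, -0.03, 0, 0], [1, 0, 0, 0, 0], [1, 0, 0, 0, 0]])

```text
clock: 26.25
eef_pos: [0.3794, -0.3201, 0.1679]
ee_rot: [-1.565, 0.141, -0.138]
force: [0.2, 1.4, -2.1]
grip_width: 0.478
```

```bash
python3 d.py .56,-.02,.17 .605,.1466,.17;python3 - <<'E'
from w import *
d=wsnap();pickle.dump(d,open('w17.pkl','wb'));cv2.imwrite('pics/w17.png',d['image'][:,:,::-1])
E
```

```text
t 26.25 tcp [ 0.3794 -0.3201  0.1679] xang -10.19 f [ 0.2  1.4 -2.1] gw 0.478 j [ 1.23  0.06 -0.6   1.88  0.04  1.22  0.44]
to [ 0.56 -0.02  0.17] tool d [ 0.1247 -0.0021  0.3273] n>= 6
to [0.605  0.1466 0.17  ] tool d [1.480e-02 1.000e-04 1.719e-01] n>= 3
```

View pics/w17.png

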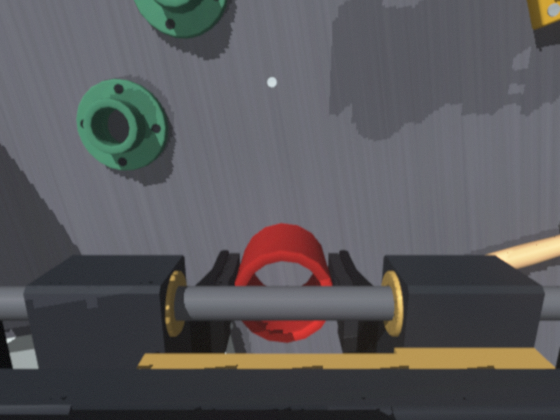

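```bash
python3 - <<'E'
from w import *
d=pickle.load(open('w17.pkl','rb'));st=robot.read_state();R=Ro.from_rotvec(st['ee_rot']).as_matrix()
X=ray(d,(284,295.5),st['eef_pos'][2]+.0265);print((R.T@(X-st['eef_pos'])).round(4))
E
```

```text
[ 0.0011 -0.0265  0.0009]
```

Request:
arm_command(deltas=[[1, 0.008, 0, 0.02, 0], [1, 0.0156, 0, 0.041, 0], [1, 0.0156, 0, 0.041, 0], [1, 0.0156, 0, 0.041, 0], [1, 0.0156, 0, 0.041, 0], [1, 0.0156, 0, 0.041, 0], [1, 0.0156, 0, 0.041, 0], [1, 0.0156, 0, 0.041, 0], [1, 0.0115, 0, 0.041, 0], [1, 0.005, 0, 0.04, 0], [1, 0.003, 0, 0.02, 0], [1, 0, 0, 0, 0]])

```text
clock: 27.8
eef_pos: [0.5859, 0.059, 0.1673]
ee_rot: [-1.565, 0.139, -0.134]
force: [-0.3, 0.0, -1.7]
grip_width: 0.476
```

Request:
arm_command(deltas=[[1, 0, 0, 0, 0]])

```text
clock: 27.92
eef_pos: [0.5863, 0.0551, 0.1678]
ee_rot: [-1.567, 0.142, -0.139]
force: [0.3, -0.2, -1.2]
grip_width: 0.479
```

```bash
python3 d.py .605,.1466,.17;python3 - <<'E'
from w import *
d=wsnap();pickle.dump(d,open('w18.pkl','wb'));cv2.imwrite('pics/w18.png',d['image'][:,:,::-1])
E
```

```text
t 27.93 tcp [0.5863 0.0551 0.1678] xang -10.26 f [ 0.3 -0.2 -1.2] gw 0.479 j [ 0.59  0.35 -0.88  1.65  0.28  1.28 -0.53]
to [0.605  0.1466 0.17  ] tool d [ 0.0021 -0.0023  0.0933] n>= 2
```

View pics/w18.png

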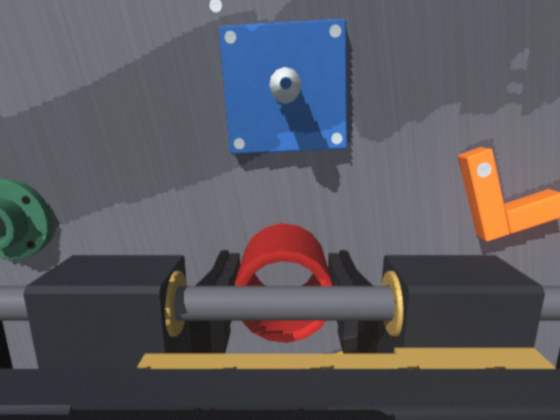

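The blue jig is in view: rivets at (230,37), (335,31), (239,143) and (336,138), pin tip at (286,82).

```bash
python3 - <<'E'
from w import *
d=pickle.load(open('w18.pkl','rb'));H,s,V=hsvof(d);st=robot.read_state();R=Ro.from_rotvec(st['ee_rot']).as_matrix()
m=np.zeros(H.shape,bool);m[15:155,222:348]=1;P=[]
for b in blobs((s<70)&(V>140)&m,20):
    X=ray(d,b[1],.015);print(b[0][4],b[1].round(1),X.round(4))
    if b[0][4]<200:P.append(X)
X=np.mean(P,0);print(X.round(4),(R.T@(X-st['eef_pos'])).round(4))
X=ray(d,(286,82.5),.077);print('tip',X.round(4),(R.T@(X-st['eef_pos'])).round(4))
E
```

```text
112 [334.9  30.7] [0.6505 0.1821 0.015 ]
112 [229.9  36.8] [0.5687 0.1924 0.015 ]
330 [281.1  76.5] [0.603  0.1564 0.015 ]
90 [336.4 138. ] [0.6401 0.1004 0.015 ]
89 [238.7 143.1] [0.5583 0.1108 0.015 ]
[0.6044 0.1464 0.015 ] [0.0015 0.153  0.0937]
tip [0.6049 0.1463 0.077 ] [0.0019 0.091  0.0935]
```

Request:
arm_command(deltas=[[1, 0, 0, 0.025, 0], [1, 0.0005, 0, 0.04, 0], [1, 0, 0, 0.028, 0], [1, 0, 0.02, 0, 0], [1, 0, 0.03, 0, 0], [1, 0, 0.018, 0, 0], [1, 0, 0, 0, 0], [1, 0, 0, 0, 0]])

```text
clock: 28.98
eef_pos: [0.6046, 0.1478, 0.1018]
ee_rot: [-1.566, 0.139, -0.141]
force: [0.6, 0.2, -1.5]
grip_width: 0.483
```

```bash
python3 d.py .604,.1455,.0285;python3 - <<'E'
from w import *
d=wsnap();e=eyes.snapshot('scene');a=d['image'][200:370,180:380,::-1];b=e['image'][150:280,260:410,::-1]
cv2.imwrite('pics/w19.png',np.hstack([cv2.resize(a,(400,340)),cv2.resize(b,(392,340))]))
E
```

```text
t 28.98 tcp [0.6046 0.1478 0.1018] xang -10.25 f [ 0.6  0.2 -1.5] gw 0.483 j [ 0.39  0.48 -0.86  1.64  0.39  1.19 -0.74]
to [0.604  0.1455 0.0285] tool d [-0.0002  0.0733 -0.0024] n>= 2
```

View pics/w19.png

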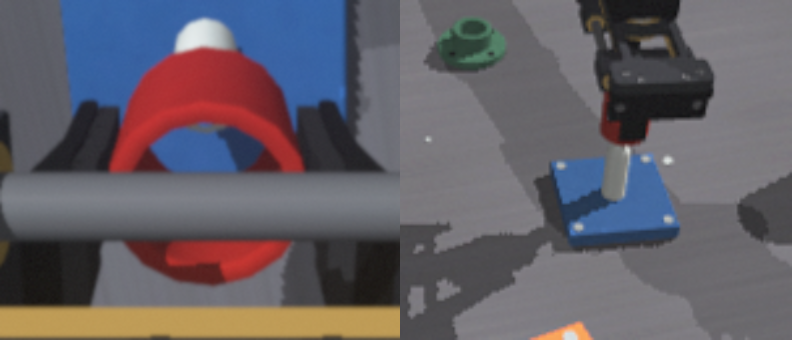

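The pipe is directly over the pin. I'll correct 2 mm and lower.

Request:
arm_command(deltas=[[1, 0, 0.005, -0.002, 0], [1, 0, 0.01, 0, 0], [1, 0, 0.01, 0, 0], [1, 0, 0.01, 0, 0], [1, 0, 0.01, 0, 0], [1, 0, 0.01, 0, 0], [1, 0, 0.006, 0, 0], [1, 0, 0.004, 0, 0], [1, 0, 0.003, 0, 0], [1, 0, 0, 0, 0], [1, 0, 0, 0, 0]])

```text
clock: 30.45
eef_pos: [0.6038, 0.1462, 0.0333]
ee_rot: [-1.566, 0.139, -0.14]
force: [-0.3, 0.0, -0.3]
grip_width: 0.479
```

```bash
python3 d.py .604,.1455,.0285
```

```text
t 30.45 tcp [0.6038 0.1462 0.0333] xang -10.2 f [-0.3  0.  -0.3] gw 0.479 j [ 0.36  0.56 -0.82  1.7   0.45  1.08 -0.78]
to [0.604  0.1455 0.0285] tool d [ 0.0003  0.0048 -0.0007] n>= 1
```

Request:
arm_command(deltas=[[1, 0, 0.002, 0, 0], [1, 0, 0.001, 0, 0], [1, 0, 0.001, 0, 0], [1, 0, 0.0005, 0, 0], [1, 0, 0, 0, 0], [1, 0, 0, 0, 0]])

```text
clock: 31.2
eef_pos: [0.6036, 0.1462, 0.0286]
ee_rot: [-1.566, 0.14, -0.14]
force: [-0.5, -0.0, -2.3]
grip_width: 0.481
```

Request:
arm_command(deltas=[[1, 0, 0.0005, 0, 0], [1, 0, 0.0005, 0, 0], [1, 0, 0, 0, 0]])

```text
clock: 31.58
eef_pos: [0.6037, 0.1462, 0.0281]
ee_rot: [-1.567, 0.14, -0.14]
force: [-2.0, -1.1, 3.9]
grip_width: 0.484
```

Contact at +3.9 N at the expected height. I'll release and rise.

Request:
arm_command(deltas=[[0.3, 0, 0, 0, 0], [0, 0, 0, 0, 0], [-1, 0, 0, 0, 0], [-1, 0, 0, 0, 0], [-1, 0, 0, 0, 0], [-1, 0, 0, 0, 0], [-1, 0, -0.03, 0, 0], [-1, 0, -0.05, 0, 0], [-1, 0, -0.05, 0, 0], [-1, 0, -0.04, 0, 0], [-1, 0, 0, 0, 0]])

```text
clock: 32.95
eef_pos: [0.6056, 0.1474, 0.2015]
ee_rot: [-1.564, 0.134, -0.145]
force: [0.1, 0.4, -1.1]
grip_width: 1.002
```

```bash
python3 d.py .445,-.115,.2;python3 - <<'E'
from w import *
d=wsnap();pickle.dump(d,open('w20.pkl','wb'));e=eyes.snapshot('scene');a=d['image'][100:270,180:380,::-1];b=e['image'][150:280,260:410,::-1]
cv2.imwrite('pics/w20.png',np.hstack([cv2.resize(a,(400,340)),cv2.resize(b,(392,340))]))
E
```

```text
t 32.95 tcp [0.6056 0.1474 0.2015] xang -10.19 f [ 0.1  0.4 -1.1] gw 1.002 j [ 0.42  0.4  -0.9   1.53  0.32  1.35 -0.69]
to [ 0.445 -0.115  0.2  ] tool d [-1.116e-01  1.000e-04 -2.866e-01] n>= 5
```

View pics/w20.png

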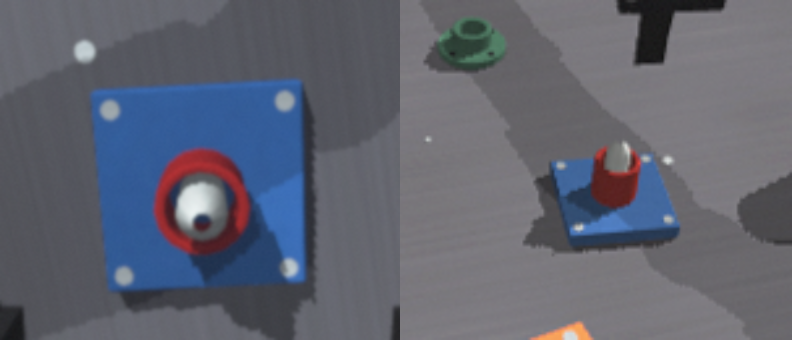

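The red pipe stands on the blue jig with the pin through it. Next is the hub_flange.

Request:
arm_command(deltas=[[-1, -0.006, 0, -0.016, 0], [-1, -0.0145, 0, -0.0375, 0], [-1, -0.0145, 0, -0.0375, 0], [-1, -0.0145, 0, -0.0375, 0], [-1, -0.0145, 0, -0.0375, 0], [-1, -0.0145, 0, -0.0375, 0], [-1, -0.0145, 0, -0.0375, 0], [-1, -0.0145, 0, -0.0375, 0], [-1, -0.004, 0, -0.008, 0], [-1, 0, 0, 0, 0], [-1, 0, 0, 0, 0]])

```text
clock: 34.42
eef_pos: [0.4436, -0.1145, 0.1972]
ee_rot: [-1.565, 0.138, -0.138]
force: [0.4, 0.4, -0.6]
grip_width: 1.002
```

```bash
python3 d.py .45,-.0885,.2;python3 - <<'E'
from w import *
d=wsnap();pickle.dump(d,open('w21.pkl','wb'));cv2.imwrite('pics/w21.png',d['image'][:,:,::-1])
E
```

```text
t 34.42 tcp [ 0.4436 -0.1145  0.1972] xang -10.07 f [ 0.4  0.4 -0.6] gw 1.002 j [ 1.01 -0.06 -0.77  1.92 -0.05  1.27  0.07]
to [ 0.45   -0.0885  0.2   ] tool d [ 0.0018 -0.0028  0.0268] n>= 1
```

View pics/w21.png

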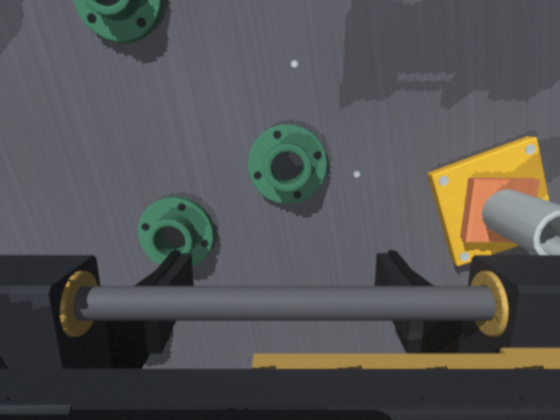

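The target flange is at (288,165) in the wrist view. The look-alikes are at (175,232) and (120,10), and the finished yellow post is well clear on the right.

```bash
python3 - <<'E'
from w import *
d=pickle.load(open('w21.pkl','rb'));H,s,V=hsvof(d);st=robot.read_state();R=Ro.from_rotvec(st['ee_rot']).as_matrix()
l=big((H>60)&(H<92)&(s>60),(288,165),45);e=cv2.fitEllipse(hullc(l));X=ray(d,e[0],.008);print(e,X.round(4),(R.T@(X-st['eef_pos'])).round(4))
b=big(~((H>60)&(H<92)&(s>60)),(289,166),17);ys,xs=np.nonzero(b);X=ray(d,(xs.mean(),ys.mean()),.028);print(xs.mean(),ys.mean(),X.round(4),(R.T@(X-st['eef_pos'])).round(4))
E
```

```text
((287.0704650878906, 163.49789428710938), (79.17166137695312, 79.75634765625), 32.37590026855469) [ 0.4526 -0.0871  0.008 ] [0.0041 0.1893 0.0284]
286.92923076923074 165.08923076923077 [ 0.4525 -0.0861  0.028 ] [0.0038 0.1693 0.0294]
```

Request:
arm_command(deltas=[[-1, 0.004, 0, 0.0285, 0], [-1, 0, 0.04, 0, 0], [-1, 0, 0.05, 0, 0], [-1, 0, 0.05, 0, 0], [-1, 0, 0.025, 0, 0], [-1, 0, 0.012, 0, 0], [-1, 0, 0.003, 0, 0], [-1, 0, 0, 0, 0]])

```text
clock: 35.48
eef_pos: [0.4531, -0.0887, 0.0184]
ee_rot: [-1.567, 0.138, -0.141]
force: [-0.2, 0.4, -0.2]
grip_width: 0.998
```

```bash
python3 d.py .45,-.0885,.2;python3 - <<'E'
from w import *
d=wsnap();pickle.dump(d,open('w22.pkl','wb'));cv2.imwrite('pics/w22.png',d['image'][:,:,::-1])
E
```

```text
t 35.48 tcp [ 0.4531 -0.0887  0.0184] xang -10.18 f [-0.2  0.4 -0.2] gw 0.998 j [ 0.9   0.22 -0.82  2.1   0.2   0.9  -0.21]
to [ 0.45   -0.0885  0.2   ] tool d [-0.0027 -0.1816 -0.0004] n>= 3
```

View pics/w22.png

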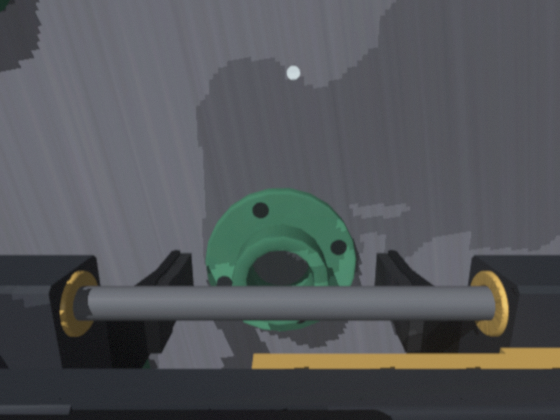

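Request:
arm_command(deltas=[[-1, -0.001, 0.003, 0.0015, 0], [-1, 0, 0, 0, 0], [1, 0, 0, 0, 0], [1, 0, 0, 0, 0], [1, 0, 0, 0, 0], [1, 0, 0, 0, 0], [1, 0, 0, 0, 0], [1, 0, 0, 0, 0], [1, 0, 0, 0, 0], [1, 0, 0, 0, 0], [1, 0, 0, 0, 0]], squeeze=40)

```text
clock: 36.9
eef_pos: [0.4515, -0.0871, 0.0145]
ee_rot: [-1.566, 0.139, -0.14]
force: [1.7, -0.3, -1.7]
grip_width: 0.49
```

Request:
arm_command(deltas=[[1, 0, -0.005, 0, 0], [1, 0, -0.02, 0, 0], [1, 0, -0.05, 0, 0], [1, 0, -0.05, 0, 0], [1, 0, -0.04, 0, 0], [1, 0, 0, 0, 0], [1, 0, 0, 0, 0]])

```text
clock: 37.78
eef_pos: [0.4499, -0.0868, 0.178]
ee_rot: [-1.566, 0.142, -0.137]
force: [-0.9, 0.2, -5.4]
grip_width: 0.492
```

```bash
python3 d.py .585,.06,.18;python3 - <<'E'
from w import *
d=wsnap();pickle.dump(d,open('w23.pkl','wb'));cv2.imwrite('pics/w23.png',d['image'][:,:,::-1])
E
```

```text
t 37.77 tcp [ 0.4499 -0.0868  0.178 ] xang -10.2 f [-0.9  0.2 -5.4] gw 0.492 j [ 1.01 -0.04 -0.85  1.94 -0.03  1.23 -0.  ]
to [0.585 0.06  0.18 ] tool d [ 0.107  -0.0024  0.1684] n>= 4
```

View pics/w23.png

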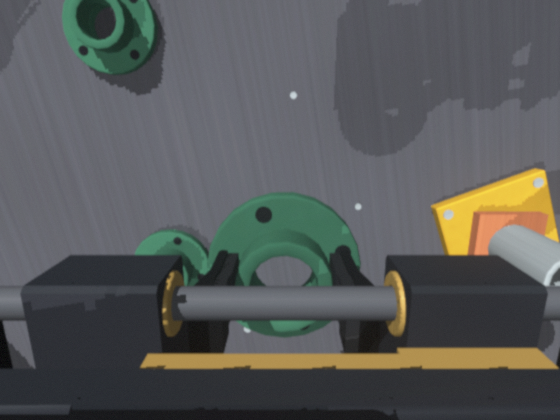

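```bash
python3 - <<'E'
from w import *
d=pickle.load(open('w23.pkl','rb'));H,s,V=hsvof(d);st=robot.read_state();R=Ro.from_rotvec(st['ee_rot']).as_matrix()
m=(H>60)&(H<92)&(s>60);m[:185]=0;m[345:]=0;m[:,:205]=0;m[:,365:]=0
hu=hullc(m);print(cv2.boundingRect(hu))
for uv in((284,264),):
  X=ray(d,uv,st['eef_pos'][2]-.006);print((R.T@(X-st['eef_pos'])).round(4))
E
```

```text
(205, 192, 155, 145)
[0.0013 0.006  0.0013]
```

Request:
arm_command(deltas=[[1, 0.009, 0, 0.014, 0], [1, 0.018, 0, 0.028, 0], [1, 0.018, 0, 0.028, 0], [1, 0.018, 0, 0.028, 0], [1, 0.018, 0, 0.028, 0], [1, 0.018, 0, 0.028, 0], [1, 0.008, 0, 0.014, 0], [1, 0, 0, 0, 0], [1, 0, 0, 0, 0]])

```text
clock: 38.95
eef_pos: [0.5853, 0.0585, 0.1779]
ee_rot: [-1.567, 0.142, -0.138]
force: [0.2, -0.4, -4.8]
grip_width: 0.494
```

```bash
python3 d.py .604,.1455,.18;python3 - <<'E'
from w import *
d=wsnap();pickle.dump(d,open('w24.pkl','wb'));cv2.imwrite('pics/w24.png',d['image'][:,:,::-1])
E
```

```text
t 38.95 tcp [0.5853 0.0585 0.1779] xang -10.21 f [ 0.2 -0.4 -4.8] gw 0.494 j [ 0.63  0.36 -0.95  1.64  0.3   1.3  -0.55]
to [0.604  0.1455 0.18  ] tool d [ 0.003  -0.0022  0.089 ] n>= 2
```

View pics/w24.png

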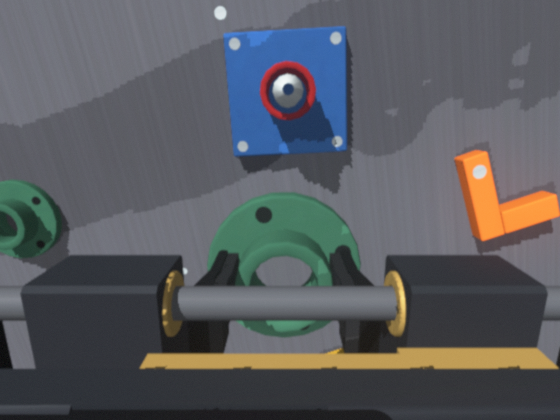

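```bash
python3 - <<'E'
from w import *
d=pickle.load(open('w24.pkl','rb'));st=robot.read_state();R=Ro.from_rotvec(st['ee_rot']).as_matrix()
for uv,z in(((288.5,88.5),.077),((288,91),.055)):
  X=ray(d,uv,z);print(X.round(4),(R.T@(X-st['eef_pos'])).round(4))
E
```

```text
[0.6049 0.1464 0.077 ] [0.0037 0.1012 0.0905]
[0.6048 0.1462 0.055 ] [0.0036 0.1232 0.0903]
```

Request:
arm_command(deltas=[[1, 0.001, 0, 0.025, 0], [1, 0.001, 0, 0.039, 0], [1, 0.001, 0, 0.025, 0], [1, 0, 0.02, 0, 0], [1, 0, 0.03, 0, 0], [1, 0, 0.018, 0, 0], [1, 0, 0.005, 0, 0], [1, 0, 0, 0, 0], [1, 0, 0, 0, 0]])

```text
clock: 40.12
eef_pos: [0.6059, 0.1466, 0.1077]
ee_rot: [-1.566, 0.138, -0.141]
force: [-0.3, 0.1, -5.2]
grip_width: 0.492
```

```bash
python3 d.py .604,.145,.0695;python3 - <<'E'
from w import *
d=wsnap();pickle.dump(d,open('w25.pkl','wb'));e=eyes.snapshot('scene');a=d['image'][200:370,180:380,::-1];b=e['image'][150:280,260:410,::-1]
cv2.imwrite('pics/w25.png',np.hstack([cv2.resize(a,(400,340)),cv2.resize(b,(392,340))]))
E
```

```text
t 40.12 tcp [0.6059 0.1466 0.1077] xang -10.21 f [-0.3  0.1 -5.2] gw 0.492 j [ 0.42  0.5  -0.91  1.64  0.42  1.21 -0.76]
to [0.604  0.145  0.0695] tool d [-0.0016  0.0382 -0.0019] n>= 1
```

View pics/w25.png

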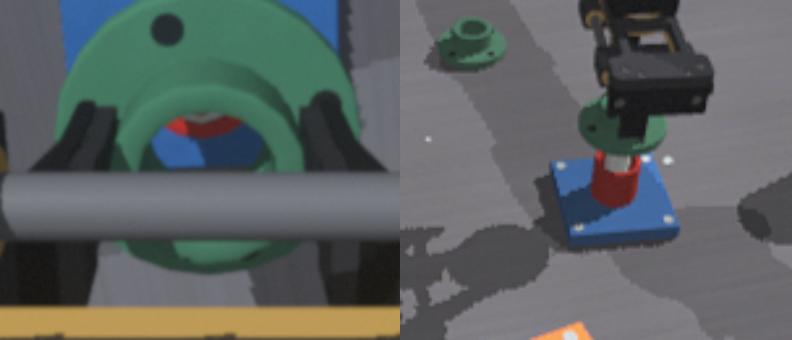

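Request:
arm_command(deltas=[[1, -0.0015, 0.004, -0.0018, 0], [1, 0, 0.006, 0, 0], [1, 0, 0.006, 0, 0], [1, 0, 0.006, 0, 0], [1, 0, 0.005, 0, 0], [1, 0, 0.003, 0, 0], [1, 0, 0, 0, 0], [1, 0, 0, 0, 0]])

```text
clock: 41.22
eef_pos: [0.6035, 0.145, 0.0767]
ee_rot: [-1.566, 0.139, -0.14]
force: [-0.8, -0.6, -4.8]
grip_width: 0.494
```

```bash
python3 d.py .604,.145,.0695;python3 - <<'E'
from w import *
d=wsnap();e=eyes.snapshot('scene');a=d['image'][200:370,180:380,::-1];b=e['image'][150:280,260:410,::-1]
cv2.imwrite('pics/w26.png',np.hstack([cv2.resize(a,(400,340)),cv2.resize(b,(392,340))]))
E
```

```text
t 41.23 tcp [0.6035 0.145  0.0767] xang -10.2 f [-0.8 -0.6 -4.8] gw 0.494 j [ 0.41  0.53 -0.89  1.67  0.44  1.16 -0.77]
to [0.604  0.145  0.0695] tool d [0.0005 0.0072 0.0001] n>= 1
```

View pics/w26.png

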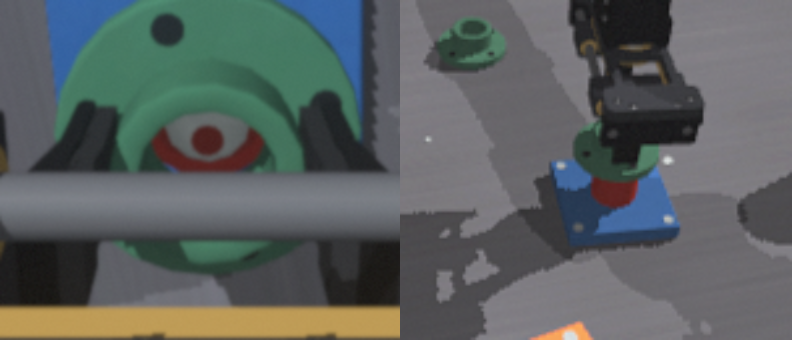

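```bash
python3 - <<'E'
from w import *
d=wsnap();st=robot.read_state();R=Ro.from_rotvec(st['ee_rot']).as_matrix()
X=ray(d,(284,270),.077);print(X.round(4),(R.T@(X-st['eef_pos'])).round(4))
E
```

```text
[0.6047 0.1459 0.077 ] [ 0.0009 -0.0002  0.0011]
```

Request:
arm_command(deltas=[[1, 0, 0.002, 0, 0], [1, 0, 0.002, 0, 0], [1, 0, 0.0015, 0, 0], [1, 0, 0.001, 0, 0], [1, 0, 0, 0, 0], [1, 0, 0, 0, 0]])

```text
clock: 42.12
eef_pos: [0.6034, 0.1449, 0.0701]
ee_rot: [-1.566, 0.14, -0.14]
force: [-0.2, -1.1, -4.6]
grip_width: 0.493
```

The pin tip is within 0.5 mm of the bore centre. I'll ease down to contact.

Request:
arm_command(deltas=[[1, 0, 0.0005, 0, 0], [1, 0, 0.0005, 0, 0], [1, 0, 0, 0, 0]])

```text
clock: 42.5
eef_pos: [0.6035, 0.145, 0.0696]
ee_rot: [-1.566, 0.14, -0.14]
force: [-2.3, -0.9, 0.5]
grip_width: 0.495
```

Request:
arm_command(deltas=[[1, 0, 0.0004, 0, 0], [1, 0, 0, 0, 0]])

```text
clock: 42.75
eef_pos: [0.6036, 0.145, 0.0696]
ee_rot: [-1.567, 0.139, -0.14]
force: [-2.7, -1.4, 5.6]
grip_width: 0.491
```

Seated, with +5.6 N at the expected 0.0695 m. I'll release, rise straight up, and back off.

Request:
arm_command(deltas=[[0.3, 0, 0, 0, 0], [0, 0, 0, 0, 0], [-1, 0, 0, 0, 0], [-1, 0, 0, 0, 0], [-1, 0, 0, 0, 0], [-1, 0, 0, 0, 0], [-1, 0, -0.03, 0, 0], [-1, 0, -0.05, 0, 0], [-1, 0, -0.04, 0, 0], [-1, 0, -0.02, 0, 0], [-1, 0, 0, 0, 0]])

```text
clock: 44.12
eef_pos: [0.6039, 0.1451, 0.2094]
ee_rot: [-1.566, 0.138, -0.141]
force: [0.0, -0.1, -0.8]
grip_width: 1.0
```

Request:
arm_command(deltas=[[-1, -0.02, 0, -0.02, 0], [-1, -0.03, 0, -0.03, 0], [-1, -0.03, 0, -0.03, 0], [-1, -0.02, 0, -0.02, 0], [-1, 0, 0, 0, 0], [-1, 0, 0, 0, 0]])

```text
clock: 44.88
eef_pos: [0.4873, 0.0642, 0.2079]
ee_rot: [-1.566, 0.14, -0.14]
force: [0.5, -0.7, 0.6]
grip_width: 1.001
```

```bash
python3 d.py;python3 - <<'E'
from w import *
d=wsnap();e=eyes.snapshot('scene');t=eyes.snapshot('top')
cv2.imwrite('pics/f_w.png',d['image'][:,:,::-1])
cv2.imwrite('pics/f_s.png',cv2.resize(e['image'][140:350,80:500,::-1],(800,400),interpolation=cv2.INTER_CUBIC))
cv2.imwrite('pics/f_t.png',t['image'][:,:,::-1])
E
```

```text
t 44.88 tcp [0.4873 0.0642 0.2079] xang -10.22 f [ 0.5 -0.7  0.6] gw 1.001 j [ 0.83  0.04 -1.03  1.82  0.04  1.3  -0.38]
```

View pics/f_s.png

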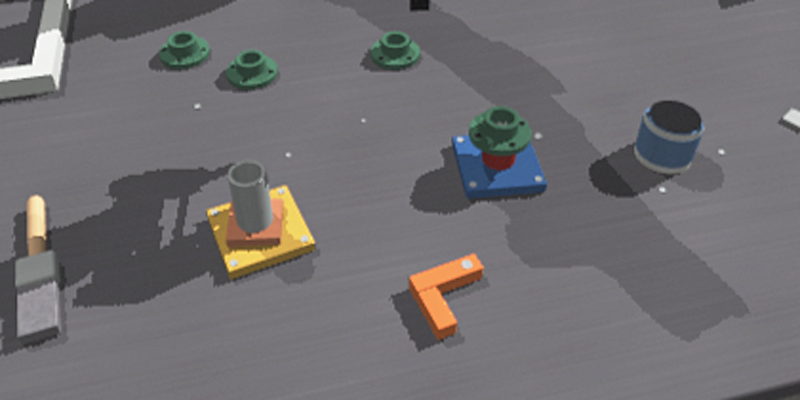

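View pics/f_w.png

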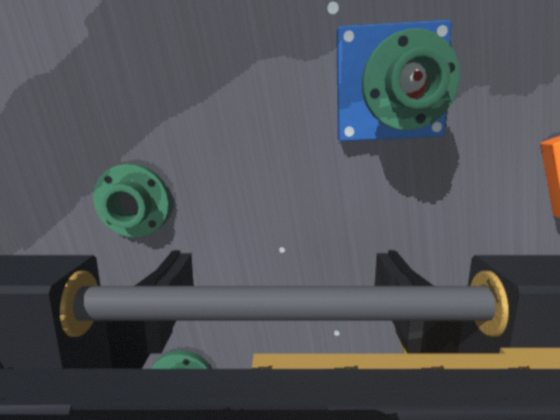

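View pics/f_t.png

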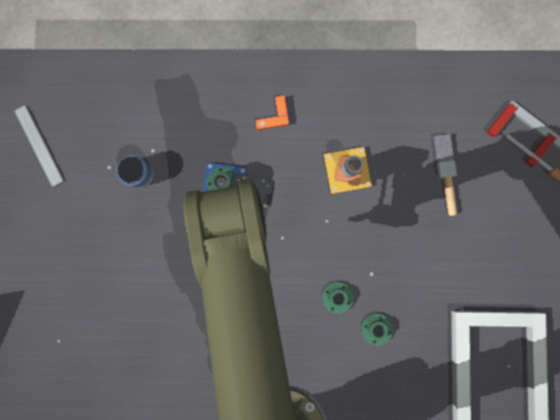

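The scene view shows both posts standing upright: pipe on plate at (250,200), and flange, hub up and level, on the red pipe at (500,130). The tin (670,135), brush and angle block are where they were, and the arm is clear. I'll hand in.

```bash
python3 - <<'E'
from plant import robot
print(robot.sign_off())
E
```

```text
the job is handed in; nothing more can be done
None
```

Both posts are set up on their jig pins and the job is handed in, at about 45 s of the 118 s allowed; `sign_off()` gives no verdict.

- **Yellow jig:** the foot plate went on first, then the long pipe on top of it.
- **Blue jig:** the short red pipe went on first, then the hub flange, hub up. I used the flange that started farthest from the base, at 0.46 m; the look-alikes were at 0.34–0.36 m.
- **Forces:** each part was lowered slowly until the wrist force showed it was seated (+3 to +6 N), at the height expected for it, and only then released.
- **Last checks:** the final scene picture shows both posts upright and the tin, brush and angle block where they started, judged by eye. The gripper was open and about 0.2 m above the table, and the force read near zero.
- **Disagreement:** the scene and top cameras differed from the wrist camera by about 2–4 mm. I used the wrist camera's positions for every pick and placing, and all four parts threaded without snagging.

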